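# Hang the pin tin under the memo tile

## Task

Get the rectangular aluminium tin out of the drawer unit's pulled-out tray, where only the hook on its top can be got hold of, stand it upright on the bare desk and let go. Then take it another way, so that its hook is free, and hang it by the hook on the lower bar of the wire loop under the memo tile, so that it hangs there free and still. The tile must stay hanging on its stand, and the other things on the desk and in the tray stay where they are.

Things in the scene. Friction and masses are not known exactly. Their poses are not given: they have to be found in the camera images.
- tin_center (a point): Centre of a closed rectangular aluminium tin, 90 (x) x 46 (y) x 50 (z) mm, about 0.13 kg, 25 mm above its underside; z up. A thin wire handle stands across the lid's middle (y-z plane, 36 mm wide, top 76 mm above the underside) and carries the hook. It starts in one of the tray's two compartments, its length along the tray, hook tip (+x) towards the unit; no room for fingers beside its body there.
- tin_hook (a point): Point in the tin's hook, on the tin's middle axis, 115 mm above its underside, 3 mm below the crown's inner face: the bar's axis lies here once hung. Axes as the tin's. The tin is built so that it hangs nearly level from here.
- hook_tip (a point): End of the hook's tip, x = +14.5 mm, 102 mm above the tin's underside. The hook is flat steel strip 10 mm wide (y), 3 mm thick, bent in the x-z plane: from the wire handle's top to x = -16, up, over a crown (top 121 mm above the underside, flat for x = -8 to +8) and down to this tip. 26 mm wide inside; its mouth, tip to handle, faces +x, 25 mm high. It can be pinched across its 10 mm width.
- loop (a point): Middle of the axis of the lower bar of the memo tile's wire loop: 6 mm steel wire in the y-z plane of this frame, a straight level bar along y with upright sides at y = -33 and +33 mm; the tile's lower edge is 52 mm above this point. Inner opening 60 mm wide, 49 mm high. x is square to the loop and points to the stand's post, z up. The tile hangs loose and can swing.
- tile_eye (a point): Point in the wire eye on top of the memo tile, 147 mm above loop. The tile is a wood-framed cork board 90 (y) x 8 (x) x 68 (z) mm, 0.2 kg with eye and loop.
- stand_seat (a point): Lowest point of the axis of the stand's arm, where the tile hangs, 356 mm above the desk; the arm is 8 mm round bar; its free upturned end is 22 mm to -x and 16 mm higher. Fixed to the stand.
- stand: Heavy steel stand fixed to the desk; origin on the desk straight below stand_seat. Its post, 16 mm diameter and 385 mm high, stands at x = +110 mm on a foot plate 120 (x) x 140 (y) x 12 (z) mm, so from x = +50 to +170 mm. The space on the -x side is open and faces the robot's right.
- unit: Grey drawer unit fixed to the desk, 200 (x) x 190 (y) x 105 (z) mm; origin under its middle, front at x = -100 mm. Its bottom tray is drawn out to x = -233 mm: 148 mm wide, walls reach 60 mm and inner floor lies 15 mm above the desk; a middle wall parts it into two compartments, 64 mm wide, 129 mm long, middles at x = -165, y = +35.5 and -35.5 mm.
- eraser_center (a point): Centre of a white block eraser 85 x 40 x 32 mm in the tray's other compartment; bystander.
- dispenser_center (a point): Chrome tape dispenser, 130 x 50 x 74 mm, standing on the desk; point 30 mm above the desk; bystander.
- cup_center (a point): Black silicone cup, 72 mm across the rim, 85 mm high; point at half height; bystander.
- square_center (a point): Wooden set square, about 220 x 135 mm, 4 mm thick, flat on the desk; point near its middle; bystander.
Mind the look-alikes: they are no part of the job. Of the things that look like the part that bears loop, the larger one is meant.

How it is judged:
By the outcome, as a careful person would: the job done as asked, in the order asked, and still so for the second after the job is handed in, with the robot touching nothing.
It also fails if it takes over 58 s, if anything falls off the work surface, if the arm or the gripper's body presses on something with over 40 N, if the wrist force passes 120 N, or if a joint passes its speed limit or range.

## Robot

A 6-joint arm with a two-finger parallel gripper is mounted at the origin on the work surface. World frame = base frame: x ahead of the robot, y to its left, z up, the work surface at z = 0. Lengths are in m, angles in degrees, forces in N, time in s.
With the tool pointing down it reaches from about 0.4 to 0.825 m from the base axis. Payload 7 kg.
Tool frame: the origin (TCP) lies on the centre line of the jaws, within the pads' length; the fingertips stand 8 mm ahead of it and the grasp point (between the pads) lies 11 mm behind it; z points along the fingers, y is the direction in which the jaws open and shut (so a half turn about z gives the same grasp; the last joint's range is limited). The gripper opens to 85 mm and grips with 20 to 120 N. Pads are 22 mm wide; open, the fingers measure 114 mm over their backs; the gripper's body (76 mm by 85 mm) begins 54 mm behind the grasp point. The pads swing forward as they close: fully open they stand 13 mm farther back than shut.
Start: joints at [88.413, 20.546, 0.682, 0, -70.136, -16.507], TCP at [0.21, 0.642, 0.239] pointing down, gripper open.
Joint ranges: [-176.03, 176.03], [-82.01, 121.73], [-58.28, 71.71], [-173.87, 95.51], [-174.79, -0.11], [-173.66, 173.66]. Speed limits (degrees/s): [136.94, 136.94, 172.46, 180, 180, 180].

## Interface

Orientations are given as a 3x3 rotation matrix whose columns are the frame's x, y, z axes.
In Python, from bench import ctrl, viewer, close_job gives the robot as it stands.
- The arm moves only by the tool arm_command, never from a script. Its argument "targets" is a list of rows, each an object with "jaw": the opening in per cent of the stroke, from 0 (shut) to 100 (fully open); "delta_pos": the shift along the world's x, y, z in mm, a list of three; "rot": the turn, a rotation vector about the world's x, y, z in rad, a list of three. In form: [{"jaw": jaw, "delta_pos": [dx, dy, dz], "rot": [wx, wy, wz]}, ...]. A call has exactly 8 rows; each row shifts and turns the commanded pose from where the row before left it; what a row does not reach is not made up. A row lasts 1/12 s, in which the tool goes at most 41.7 mm and 7.16 degrees, less where a joint would pass 70% of its speed; a pose out of reach is approached as far as the arm can. A call is refused whole if a number of a shift passes 41.7 or a number of a turn 0.125, either way. A call with a gripper value outside its range is refused whole. The fingers move at their own pace and stop on an object; "grip_force" is the grip in N (left out, the last holds). Time passes only in rows, so rows that do not move let the fingers close, or fill a call up. It gives the time, the measured TCP pose, the force and the opening at its end, in the units of the state.
- ctrl.observe(): the state, without advancing time (a new reading comes with each control period).
- viewer.capture(name): name is "scene" or "top"; returns a dict with "img" (384x512x3 uint8, red, green, blue), "fx", "fy", "cx", "cy" (pixels), "R" (3x3) and "t" (3): a world point X has camera coordinates R X + t. Camera axes: x right, y down, z forward; pixel columns grow to the right and rows downward; lengths in m; the calibration is good to about 2 mm. A picture is of the moment at which its call begins. There is no depth.
- close_job(): hands the job in, once; it reports no verdict.
The state is a dict: "t": time; "qpos": joint angles; "qd": joint speeds; "tau": joint torques, N m; "position": TCP position; "orientation": TCP orientation; "ft_force": force on the tool from outside, world axes, zero at the start; "wrist_torque": the same for the moment, N m; "finger_gap": finger opening in m.
Only numpy, scipy, OpenCV 4.12 (cv2) and the standard library are available. Lean on these libraries where they do the work, as an engineer would, in place of code of your own. Each camera call takes 0.05 s, during which the arm holds its last target.

## Working session

There is one attempt and no reset: what is moved stays moved. The work goes in short steps, Python scripts to look and compute and a tool call to move; the robot and the scene stay as the last step left them, time stands still between calls to the robot, and variables do not carry over. Pictures are saved under pics/ and viewed, and the job is handed in when it is done.

Besides the shell and the picture viewer there is one more tool, called in YAML: its name, and indented under it one key for each argument. arm_command: Moves the arm, as the interface text tells. Its arguments: {"type":"object","properties":{"targets":{"type":"array"},"grip_force":{"type":"number"}},"required":["targets"]}

```bash
ls; mkdir -p pics
python3 - <<'E'
from bench import ctrl, viewer
import cv2,numpy as np
s=ctrl.observe(); print(s)
for n in("scene","top"):
    c=viewer.capture(n); cv2.imwrite(f"pics/{n}0.png",cv2.resize(c["img"][:,:,::-1],(800,600),interpolation=cv2.INTER_CUBIC))
    print(n,c["fx"],c["fy"],c["cx"],c["cy"],np.round(c["R"],4).tolist(),np.round(c["t"],4))
E
```

```text
pics
{'t': 0.0, 'qpos': array([ 8.84120893e+01,  2.05924764e+01,  6.34325568e-01, -1.90025730e-02,
       -7.01350403e+01, -1.65045295e+01]), 'qd': array([ 0.00425633,  0.08881905, -0.06579094, -0.01298609, -0.03018349,
       -0.05436766]), 'tau': array([ 1.44342907e-04, -5.83316481e+01,  2.93427497e+01,  6.93731144e+00,
       -5.91197459e-03,  2.60496904e-07]), 'position': array([0.20953394, 0.6411752 , 0.23835961]), 'orientation': array([[ 9.50521661e-01, -3.10658084e-01, -3.56873564e-04],
       [-3.10658246e-01, -9.50520299e-01, -1.61720668e-03],
       [ 1.63182762e-04,  1.64805569e-03, -9.99998629e-01]]), 'ft_force': array([-0.24845391, -0.36806313, -0.40972574]), 'wrist_torque': array([-0.02621253,  0.01007641, -0.02117163]), 'finger_gap': 0.0855867253825495}
scene 349.6095402094778 349.6095402094778 255.4167127115832 189.59320183368138 [[-0.1362, 0.9907, 0.0024], [0.7765, 0.1083, -0.6208], [-0.6152, -0.0827, -0.784]] [ 0.0606 -0.3259  1.4645]
top 382.9747157569143 382.9747157569143 255.44743322641 189.34725963511747 [[-0.1105, -0.9939, -0.0042], [-0.9729, 0.109, -0.2038], [0.203, -0.0184, -0.979]] [0.0743 0.6018 1.3385]
```

View pics/scene0.png

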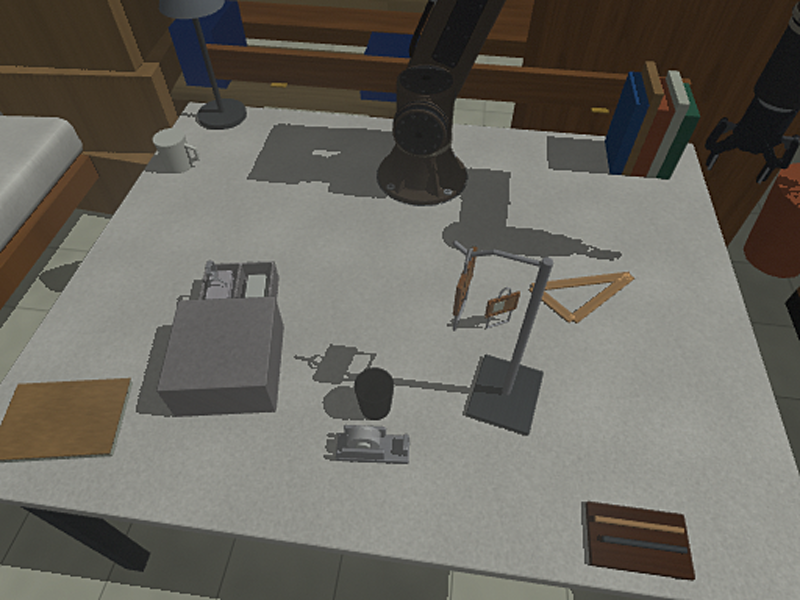

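View pics/top0.png

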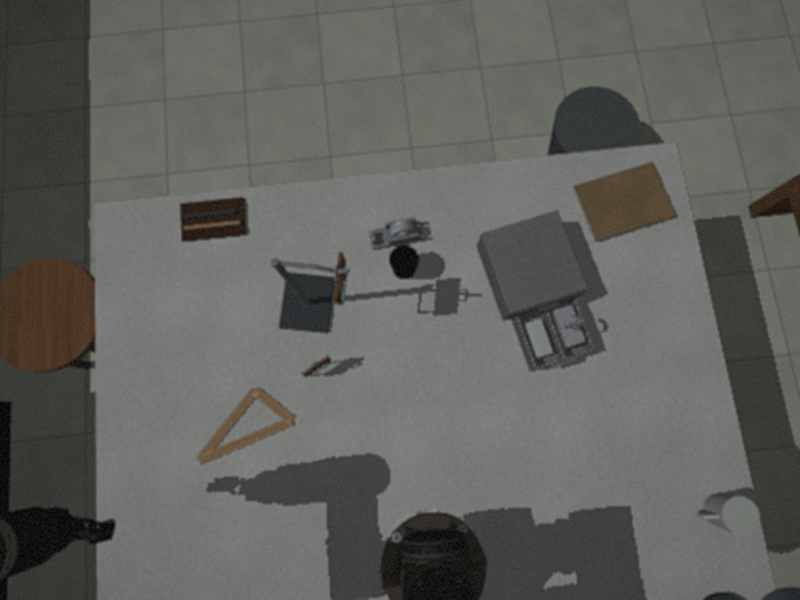

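```bash
cat > h.py <<'E'
from bench import ctrl, viewer
import cv2,numpy as np
def cap(n): return viewer.capture(n)
def crop(c,x0,y0,x1,y1,f,name):
    im=c["img"][y0:y1,x0:x1,::-1]; cv2.imwrite("pics/"+name,cv2.resize(im,None,fx=f,fy=f,interpolation=cv2.INTER_CUBIC))
def ray(c,u,v):
    d=np.array([(u-c["cx"])/c["fx"],(v-c["cy"])/c["fy"],1.]); R=np.array(c["R"]); t=np.array(c["t"])
    o=-R.T@t; return o,R.T@d
def onz(c,u,v,z):
    o,d=ray(c,u,v); return o+d*(z-o[2])/d[2]
def proj(c,X):
    p=np.array(c["R"])@np.array(X)+np.array(c["t"]); return np.array([c["fx"]*p[0]/p[2]+c["cx"],c["fy"]*p[1]/p[2]+c["cy"]])
def tri(c1,p1,c2,p2):
    o1,d1=ray(c1,*p1);o2,d2=ray(c2,*p2)
    A=np.stack([d1,-d2],1); s=np.linalg.lstsq(A,o2-o1,rcond=None)[0]
    a=o1+s[0]*d1;b=o2+s[1]*d2; return (a+b)/2,np.linalg.norm(a-b)
E
python3 - <<'E'
from h import *
s=cap("scene");t=cap("top")
crop(s,90,155,190,275,5,"s_unit.png")
crop(t,295,125,395,245,5,"t_unit.png")
crop(s,260,140,420,285,5,"s_st.png")
crop(t,165,150,265,250,5,"t_st.png")
E
```

```text
(no output)
```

View pics/s_unit.png

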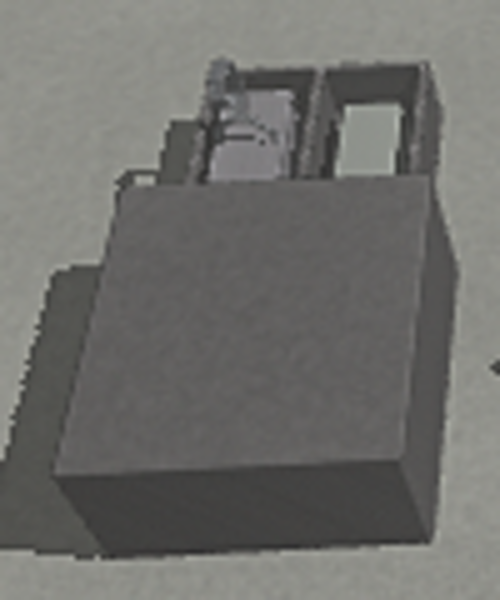

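View pics/t_unit.png

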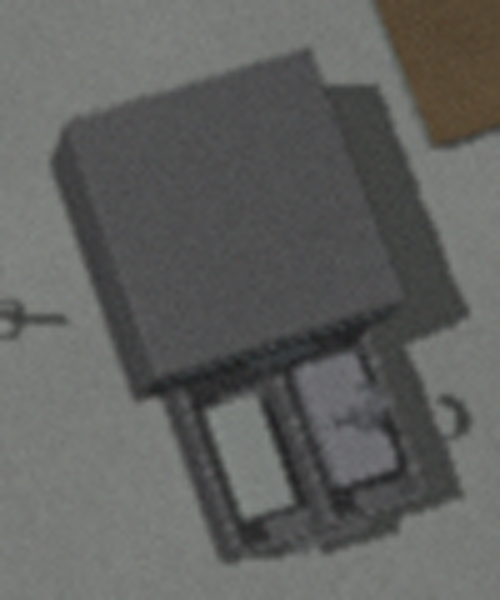

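View pics/s_st.png

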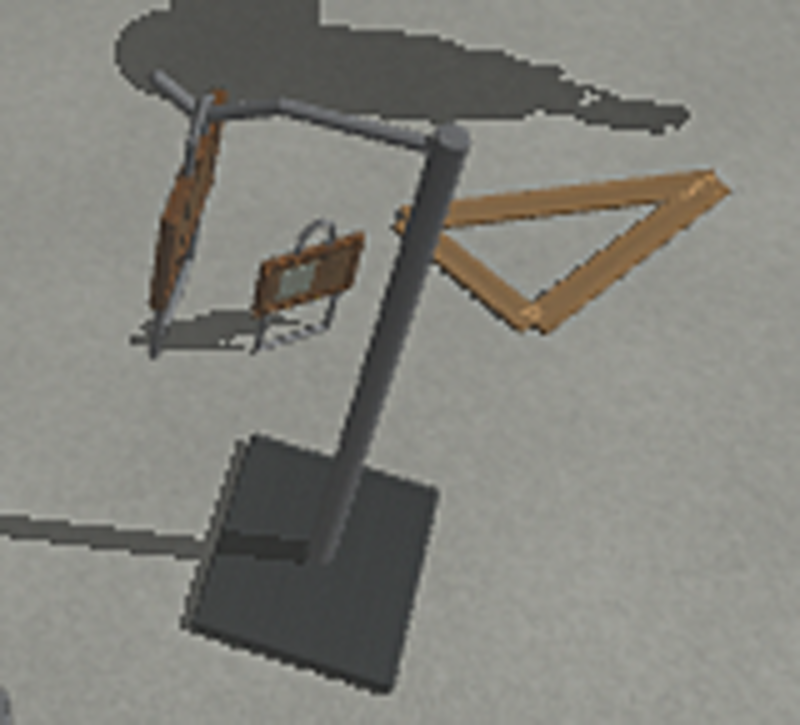

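View pics/t_st.png

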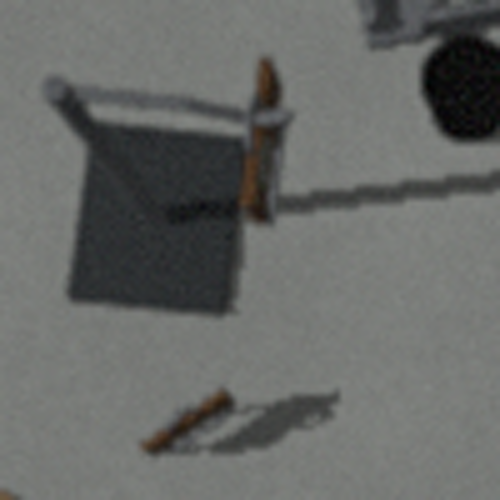

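Run:
```python
from h import *
s=cap("scene");t=cap("top")
crop(s,120,160,160,195,16,"s_tin.png")
crop(t,345,185,395,225,16,"t_tin.png")
def P(c,x0,y0,f,u,v,z): return onz(c,(u+.5)/f-.5+x0,(v+.5)/f-.5+y0,z)
S=lambda u,v,z:P(s,90,155,5,u,v,z)
T=lambda u,v,z:P(t,295,125,5,u,v,z)
for n,p in dict(FR=S(120,187,.105),FL=S(432,180,.105),BL=S(403,457,.105),BR=S(57,475,.105)).items(): print("s",n,p.round(4))
for n,p in dict(FL=T(137,392,.105),FR=T(403,302,.105),BR=T(310,50,.105),BL=T(72,128,.105)).items(): print("t",n,p.round(4))
```

```text
s FR [ 0.5716 -0.419   0.105 ]
s FL [ 0.5401 -0.2323  0.105 ]
s BL [ 0.7283 -0.1951  0.105 ]
s BR [ 0.7646 -0.3766  0.105 ]
t FL [ 0.5227 -0.2191  0.105 ]
t FR [ 0.5658 -0.4159  0.105 ]
t BR [ 0.759  -0.3813  0.105 ]
t BL [ 0.7196 -0.2006  0.105 ]
```

View pics/s_tin.png

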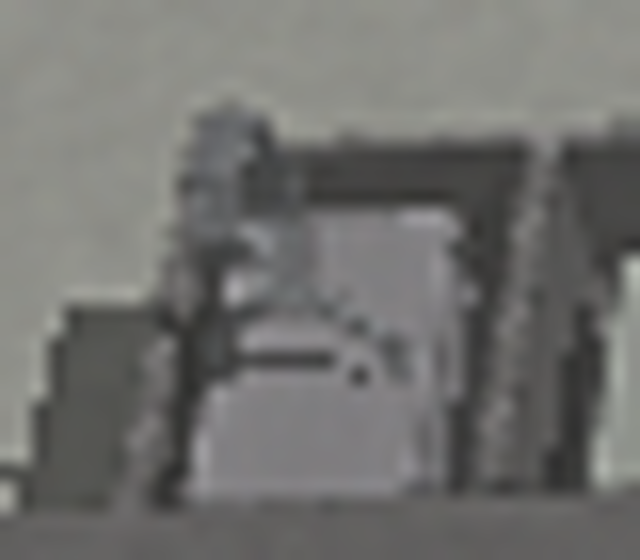

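View pics/t_tin.png

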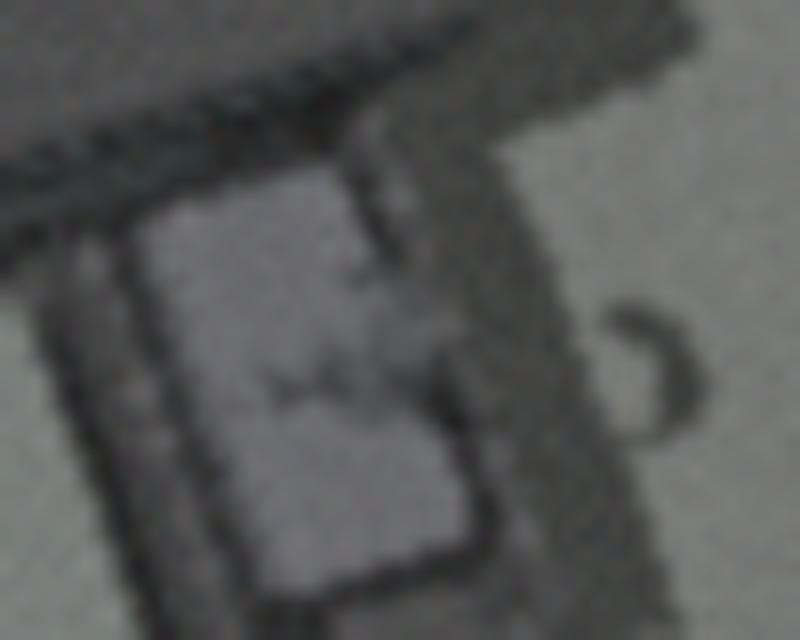

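```bash
cat >> h.py <<'E'
def uc(x0,y0,f,u,v): return ((u+.5)/f-.5+x0,(v+.5)/f-.5+y0)
E
python3 - <<'E'
from h import *
s=cap("scene");t=cap("top")
q=[uc(345,185,16,*p) for p in [(262,605),(482,540),(345,158),(132,228)]]
L=np.array([onz(t,*p,.065) for p in q]); print("top lid",L.round(4).tolist(),L.mean(0).round(4))
for i in range(4): d=L[(i+1)%4]-L[i]; print(np.linalg.norm(d).round(4),np.degrees(np.arctan2(d[1],d[0])).round(1))
# scene front (near robot) lid edge
for p in [(455,205),(200,495),(445,485),(310,205)]: print("scene",p,onz(s,*uc(120,160,16,*p),.065).round(4))
# gray level based lavender mask
im=cv2.cvtColor(t["img"],cv2.COLOR_RGB2BGR).astype(int)
c=L.mean(0); ya=np.radians(10.5); ex=np.array([np.cos(ya),np.sin(ya),0]); ez=np.array([0,0,1.])
for n,dx,h in [("crown",0,.136),("crown-",-8,.136),("crown+",8,.136),("tip",14.5,.117),("back",-16,.11),("htop",0,.091)]:
    X=np.array([c[0],c[1],0])+ex*dx/1000+ez*h
    a=proj(s,X);b=proj(t,X); print(n,"scenecrop",((a-[120,160]+.5)*16-.5).round(),"topcrop",((b-[345,185]+.5)*16-.5).round())
E
```

```text
top lid [[0.4437, -0.3548, 0.065], [0.4527, -0.4062, 0.065], [0.5423, -0.3905, 0.065], [0.5317, -0.3398, 0.065]] [ 0.4926 -0.3728  0.065 ]
0.0522 -80.1
0.091 10.0
0.0518 101.8
0.0892 -170.3
scene (455, 205) [ 0.448 -0.362  0.065]
scene (200, 495) [ 0.5294 -0.3875  0.065 ]
scene (445, 485) [ 0.5201 -0.3398  0.065 ]
scene (310, 205) [ 0.4522 -0.392   0.065 ]
crown scenecrop [239. 129.] topcrop [395. 330.]
crown- scenecrop [246.  99.] topcrop [408. 365.]
crown+ scenecrop [232. 160.] topcrop [382. 295.]
tip scenecrop [253. 250.] topcrop [347. 281.]
back scenecrop [288. 157.] topcrop [387. 419.]
htop scenecrop [300. 280.] topcrop [337. 363.]
```

Run:
```python
from h import *
s=cap("scene");t=cap("top")
S=lambda u,v:uc(260,140,5,u,v)
T=lambda u,v:uc(165,150,5,u,v)
print("plate scene",np.array([onz(s,*S(*p),.012) for p in [(250,435),(438,488),(388,690),(185,625)]]).round(4).tolist())
print("plate top",np.array([onz(t,*T(*p),.012) for p in [(95,125),(230,313),(70,298),(243,140)]]).round(4).tolist())
print("post",onz(s,*S(450,137),.385),onz(t,*T(57,88),.385),tri(s,S(450,137),t,T(57,88)))
print("armend",tri(s,S(160,76),t,T(287,117)))
print("cup/disp scene")
crop(t,228,155,262,205,12,"t_tile.png")
crop(s,280,150,330,215,10,"s_tile.png")
print(ctrl.observe()["t"])
```

```text
plate scene [[0.5532, 0.1868, 0.012], [0.5758, 0.303, 0.012], [0.7136, 0.2715, 0.012], [0.6891, 0.1546, 0.012]]
plate top [[0.7046, 0.2729, 0.012], [0.5485, 0.1828, 0.012], [0.5732, 0.3013, 0.012], [0.6802, 0.1614, 0.012]]
post [0.63270275 0.23002139 0.385     ] [0.62811478 0.22978    0.385     ] (array([0.62922096, 0.23069188, 0.38128215]), np.float64(0.00042065884249057467))
armend (array([0.60027914, 0.1031364 , 0.37133537]), np.float64(0.0008605640008323011))
cup/disp scene
0.5
```

View pics/s_tile.png

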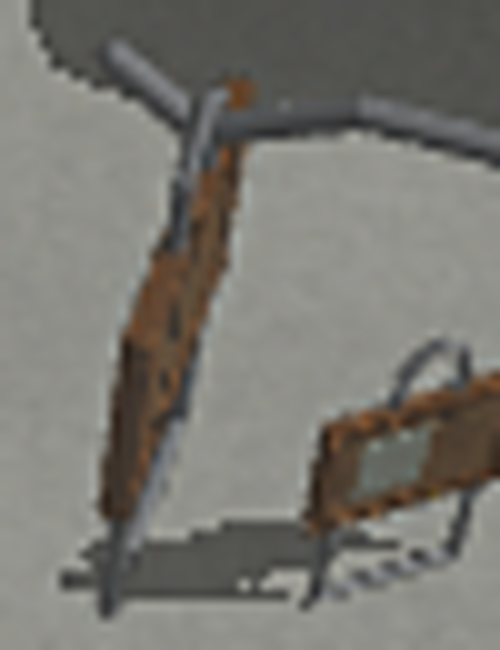

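Run:
```python
from h import *
t=cap("top")
crop(t,205,140,265,200,10,"t_tile2.png")
```

```text
(no output)
```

View pics/t_tile2.png

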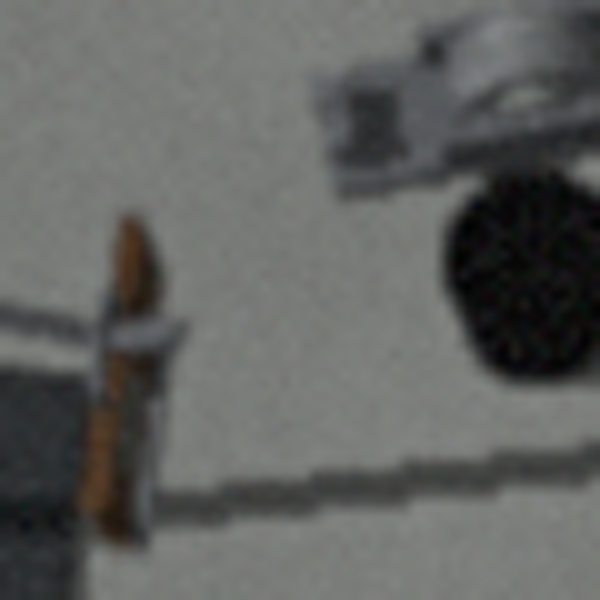

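Run:
```python
from h import *
s=cap("scene");t=cap("top")
crop(s,285,185,312,215,20,"s_loop.png")
crop(t,209,160,227,200,15,"t_loop.png")
S=lambda u,v:uc(280,150,10,u,v)
T=lambda u,v:uc(205,140,10,u,v)
print("scene low end",onz(s,*S(107,607),.209)); print("top low end",onz(t,*T(140,540),.209))
for ya in (70,74,77.5,81,85):
    a=np.radians(ya);ex=np.array([np.cos(a),np.sin(a),0]);ey=np.array([-ex[1],ex[0],0])
    c=np.array([.606,.1226,.209])
    o=[]
    for yy,dz in((-.033,0),(.033,0),(-.033,.052),(.033,.052)):
        X=c+ey*yy+[0,0,dz]
        o.append((((proj(s,X)-[280,150]+.5)*10-.5).round().tolist(),((proj(t,X)-[205,140]+.5)*10-.5).round().tolist()))
    print(ya,o)
```

```text
scene low end [0.63893484 0.11647913 0.209     ]
top low end [0.57534462 0.13095484 0.209     ]
70 [([88.0, 599.0], [182.0, 351.0]), ([190.0, 420.0], [131.0, 542.0]), ([104.0, 477.0], [168.0, 311.0]), ([210.0, 295.0], [114.0, 510.0])]
74 [([96.0, 602.0], [176.0, 350.0]), ([182.0, 417.0], [138.0, 543.0]), ([112.0, 480.0], [161.0, 310.0]), ([202.0, 292.0], [122.0, 511.0])]
77.5 [([103.0, 604.0], [169.0, 349.0]), ([175.0, 415.0], [144.0, 544.0]), ([120.0, 482.0], [155.0, 309.0]), ([194.0, 290.0], [128.0, 512.0])]
81 [([111.0, 606.0], [163.0, 348.0]), ([167.0, 413.0], [150.0, 545.0]), ([128.0, 484.0], [148.0, 308.0]), ([186.0, 288.0], [134.0, 513.0])]
85 [([120.0, 608.0], [156.0, 348.0]), ([159.0, 411.0], [157.0, 545.0]), ([137.0, 486.0], [141.0, 308.0]), ([178.0, 286.0], [142.0, 513.0])]
```

View pics/s_loop.png

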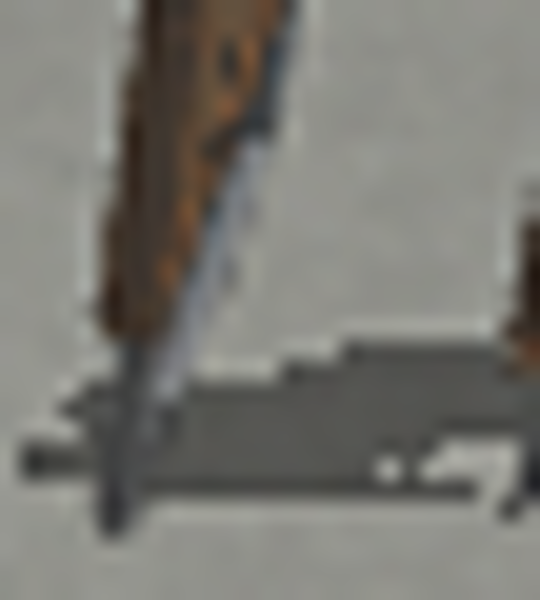

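View pics/t_loop.png

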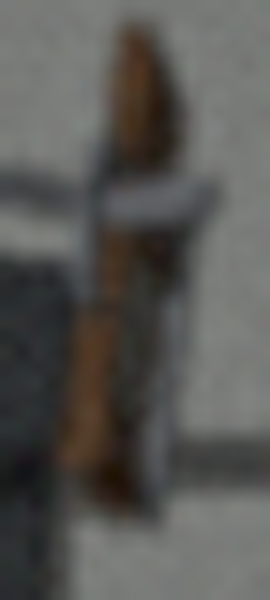

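arm_command:
  targets:
    - {"jaw": 50,"delta_pos": [18,-34,6],"rot": [0,0,0.02]}
    - {"jaw": 50,"delta_pos": [18,-34,6],"rot": [0,0,0.02]}
    - {"jaw": 50,"delta_pos": [18,-34,6],"rot": [0,0,0.02]}
    - {"jaw": 50,"delta_pos": [18,-34,6],"rot": [0,0,0.02]}
    - {"jaw": 50,"delta_pos": [18,-34,6],"rot": [0,0,0.02]}
    - {"jaw": 50,"delta_pos": [18,-34,6],"rot": [0,0,0.02]}
    - {"jaw": 50,"delta_pos": [18,-34,6],"rot": [0,0,0.02]}
    - {"jaw": 50,"delta_pos": [18,-34,6],"rot": [0,0,0.02]}

```text
t: 1.32
position: [0.3541, 0.3678, 0.2879]
orientation: [[0.988, -0.154, 0.0], [-0.154, -0.988, 0.001], [0.0, -0.001, -1.0]]
ft_force: [1.3, 0.3, -1.0]
finger_gap: 0.0429
```

arm_command:
  targets:
    - {"jaw": 50,"delta_pos": [6,-38,0],"rot": [0,0,0.02]}
    - {"jaw": 50,"delta_pos": [6,-38,0],"rot": [0,0,0.02]}
    - {"jaw": 50,"delta_pos": [6,-38,0],"rot": [0,0,0.02]}
    - {"jaw": 50,"delta_pos": [6,-38,0],"rot": [0,0,0.02]}
    - {"jaw": 50,"delta_pos": [6,-38,0],"rot": [0,0,0.02]}
    - {"jaw": 50,"delta_pos": [6,-38,0],"rot": [0,0,0.02]}
    - {"jaw": 50,"delta_pos": [6,-38,0],"rot": [0,0,0.02]}
    - {"jaw": 50,"delta_pos": [6,-38,0],"rot": [0,0,0.02]}

```text
t: 1.98
position: [0.4014, 0.0638, 0.2879]
orientation: [[1.0, 0.006, 0.001], [0.006, -1.0, 0.001], [0.001, -0.001, -1.0]]
ft_force: [1.0, 0.4, -1.3]
finger_gap: 0.0429
```

```bash
cat >> h.py <<'E'
import json
def log():
    s=ctrl.observe()
    with open("log.jsonl","a") as f: f.write(json.dumps({k:np.asarray(v).tolist() for k,v in s.items()})+"\n")
    np.set_printoptions(suppress=True,precision=4)
    print("t",s["t"],"pos",np.array(s["position"]),"q",np.array(s["qpos"]).round(2),"F",np.array(s["ft_force"]).round(1),"gap",s["finger_gap"]); print(np.array(s["orientation"]).round(3).tolist())
    return s
E
python3 -c "
from h import *
log()"
```

```text
t 1.9833 pos [0.4014 0.0638 0.2879] q [ 37.2   -8.01 -25.77   0.   -72.15  53.14] F [ 1.   0.4 -1.3] gap 0.042867287234864555
[[1.0, 0.006, 0.001], [0.006, -1.0, 0.001], [0.001, -0.001, -1.0]]
```

arm_command:
  targets:
    - {"jaw": 50,"delta_pos": [8,-38,0],"rot": [0,0,0.024]}
    - {"jaw": 50,"delta_pos": [8,-38,0],"rot": [0,0,0.024]}
    - {"jaw": 50,"delta_pos": [8,-38,0],"rot": [0,0,0.024]}
    - {"jaw": 50,"delta_pos": [8,-38,0],"rot": [0,0,0.024]}
    - {"jaw": 50,"delta_pos": [8,-38,0],"rot": [0,0,0.024]}
    - {"jaw": 50,"delta_pos": [8,-38,0],"rot": [0,0,0.024]}
    - {"jaw": 50,"delta_pos": [8,-38,0],"rot": [0,0,0.024]}
    - {"jaw": 50,"delta_pos": [8,-38,0],"rot": [0,0,0.024]}

```text
t: 2.65
position: [0.4656, -0.2406, 0.2876]
orientation: [[0.981, 0.196, 0.001], [0.196, -0.981, -0.0], [0.001, 0.0, -1.0]]
ft_force: [1.1, 0.6, 0.1]
finger_gap: 0.0429
```

```bash
python3 -c "
from h import *
log()"
```

```text
t 2.65 pos [ 0.4656 -0.2406  0.2876] q [ -5.86   4.51 -13.8   -0.   -71.64 107.16] F [1.1 0.6 0.1] gap 0.042860945375494536
[[0.981, 0.196, 0.001], [0.196, -0.981, -0.0], [0.001, 0.0, -1.0]]
```

arm_command:
  targets:
    - {"jaw": 50,"delta_pos": [5.5,-27,-15],"rot": [0,0,0]}
    - {"jaw": 50,"delta_pos": [5.5,-27,-15],"rot": [0,0,0]}
    - {"jaw": 50,"delta_pos": [5.5,-27,-15],"rot": [0,0,0]}
    - {"jaw": 50,"delta_pos": [5.5,-27,-15],"rot": [0,0,0]}
    - {"jaw": 50,"delta_pos": [5.5,-27,-15],"rot": [0,0,0]}
    - {"jaw": 50,"delta_pos": [0,0,-10],"rot": [0,0,0]}
    - {"jaw": 50,"delta_pos": [0,0,0],"rot": [0,0,0]}
    - {"jaw": 50,"delta_pos": [0,0,0],"rot": [0,0,0]}

```text
t: 3.32
position: [0.4926, -0.3733, 0.2018]
orientation: [[0.981, 0.194, -0.002], [0.194, -0.981, 0.001], [-0.001, -0.001, -1.0]]
ft_force: [-0.1, 0.5, 0.5]
finger_gap: 0.0431
```

```bash
python3 -c "
from h import *
log()
s=cap('scene');t=cap('top')
crop(s,100,120,200,200,8,'s_1.png');crop(t,330,160,410,230,8,'t_1.png')"
```

```text
t 3.3167 pos [ 0.4926 -0.3733  0.2018] q [-19.08  16.79  -9.83   0.   -63.48 120.29] F [-0.1  0.5  0.5] gap 0.04305723262961591
[[0.981, 0.194, -0.002], [0.194, -0.981, 0.001], [-0.001, -0.001, -1.0]]
```

View pics/s_1.png

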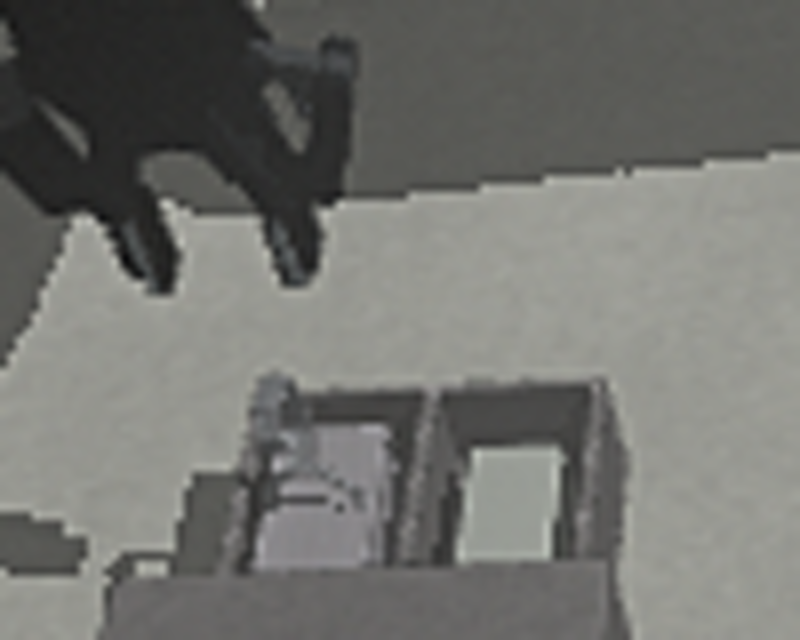

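View pics/t_1.png

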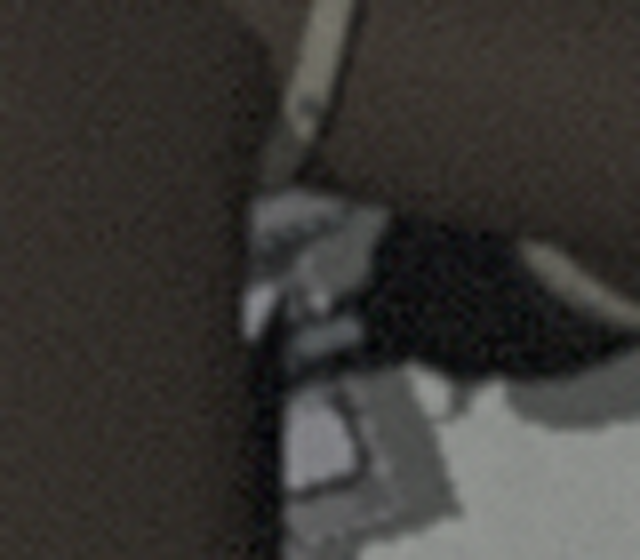

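Run:
```python
from h import *
s=cap("scene")
f=lambda X:((proj(s,X)-[100,120]+.5)*8-.5).round(1)
for z in (.194,.2): print(f([.4926,-.3733,z]))
for c in ([.4934,-.3757],[.4926,-.3728]):
  a=np.radians(11);ex=np.array([np.cos(a),np.sin(a),0]);ey=np.array([-ex[1],ex[0],0])
  for dx,dy,h in((-12,-5,.134),(-12,5,.134),(8,-5,.136),(8,5,.136),(14.5,-5,.117),(14.5,5,.117)): print(c,dx,dy,f(np.array([*c,h])+ex*dx/1e3+ey*dy/1e3))
# where ray through hook top middle & crown hits z=.136
crop(s,124,164,142,190,30,"s_hook.png")
```

```text
[236.2 279.8]
[231.7 268.5]
[0.4934, -0.3757] -12 -5 [264.9 366.3]
[0.4934, -0.3757] -12 5 [290.7 365.3]
[0.4934, -0.3757] 8 -5 [255.1 401.1]
[0.4934, -0.3757] 8 5 [281.3 400.1]
[0.4934, -0.3757] 14.5 -5 [265.8 446. ]
[0.4934, -0.3757] 14.5 5 [291.7 444.9]
[0.4926, -0.3728] -12 -5 [272.8 365.6]
[0.4926, -0.3728] -12 5 [298.6 364.6]
[0.4926, -0.3728] 8 -5 [263.  400.4]
[0.4926, -0.3728] 8 5 [289.2 399.3]
[0.4926, -0.3728] 14.5 -5 [273.6 445.2]
[0.4926, -0.3728] 14.5 5 [299.5 444.2]
```

View pics/s_hook.png

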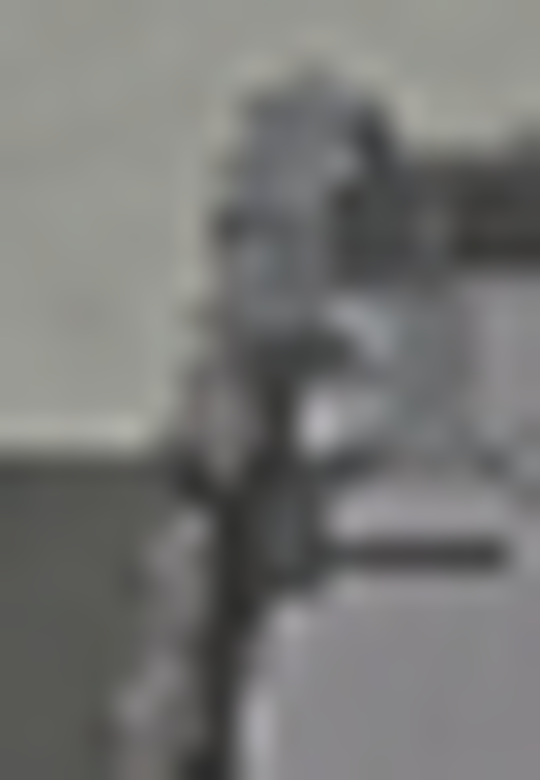

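arm_command:
  targets:
    - {"jaw": 50,"delta_pos": [1.5,-2,-20],"rot": [0,0,0]}
    - {"jaw": 50,"delta_pos": [0,0,-20],"rot": [0,0,0]}
    - {"jaw": 50,"delta_pos": [0,0,-20],"rot": [0,0,0]}
    - {"jaw": 50,"delta_pos": [0,0,-12],"rot": [0,0,0]}
    - {"jaw": 50,"delta_pos": [0,0,-7],"rot": [0,0,0]}
    - {"jaw": 50,"delta_pos": [0,0,-5],"rot": [0,0,0]}
    - {"jaw": 50,"delta_pos": [0,0,0],"rot": [0,0,0]}
    - {"jaw": 50,"delta_pos": [0,0,0],"rot": [0,0,0]}

```text
t: 4.13
position: [0.4952, -0.3754, 0.1193]
orientation: [[0.981, 0.196, 0.001], [0.196, -0.981, -0.001], [0.001, 0.001, -1.0]]
ft_force: [-0.4, 0.4, 1.2]
finger_gap: 0.0424
```

```bash
python3 -c "
from h import *
log()
s=cap('scene')
crop(s,110,140,170,200,10,'s_2.png')"
```

```text
t 4.1333 pos [ 0.4952 -0.3754  0.1193] q [-19.18  21.19 -15.22   0.02 -53.51 120.44] F [-0.4  0.4  1.2] gap 0.042411300655111554
[[0.981, 0.196, 0.001], [0.196, -0.981, -0.001], [0.001, 0.001, -1.0]]
```

View pics/s_2.png

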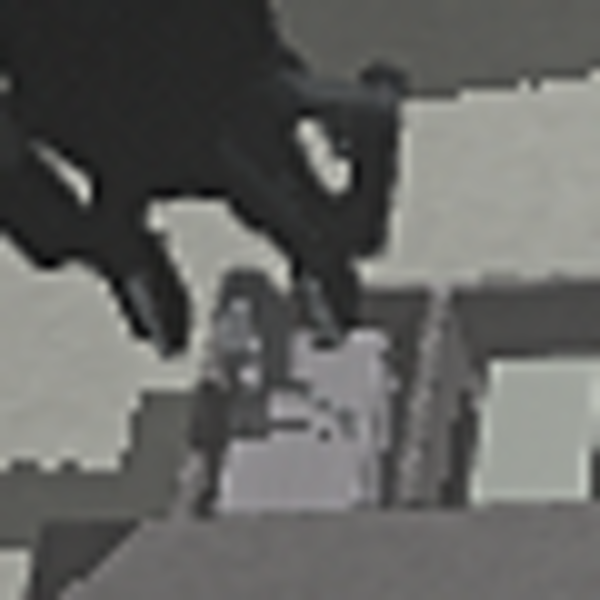

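arm_command:
  targets:
    - {"jaw": 0,"delta_pos": [0,0,0],"rot": [0,0,0]}
    - {"jaw": 0,"delta_pos": [0,0,0],"rot": [0,0,0]}
    - {"jaw": 0,"delta_pos": [0,0,0],"rot": [0,0,0]}
    - {"jaw": 0,"delta_pos": [0,0,0],"rot": [0,0,0]}
    - {"jaw": 0,"delta_pos": [0,0,0],"rot": [0,0,0]}
    - {"jaw": 0,"delta_pos": [0,0,0],"rot": [0,0,0]}
    - {"jaw": 0,"delta_pos": [0,0,0],"rot": [0,0,0]}
    - {"jaw": 0,"delta_pos": [0,0,0],"rot": [0,0,0]}
  grip_force: 50

```text
t: 4.85
position: [0.495, -0.3756, 0.119]
orientation: [[0.981, 0.195, 0.001], [0.195, -0.981, -0.001], [0.001, 0.001, -1.0]]
ft_force: [-0.6, 1.4, 6.6]
finger_gap: 0.0083
```

```bash
python3 -c "
from h import *
log()
s=cap('scene')
crop(s,110,140,170,200,10,'s_3.png')"
```

```text
t 4.85 pos [ 0.495  -0.3756  0.119 ] q [-19.2   21.21 -15.23   0.02 -53.5  120.45] F [-0.6  1.4  6.6] gap 0.008251578406190107
[[0.981, 0.195, 0.001], [0.195, -0.981, -0.001], [0.001, 0.001, -1.0]]
```

View pics/s_3.png

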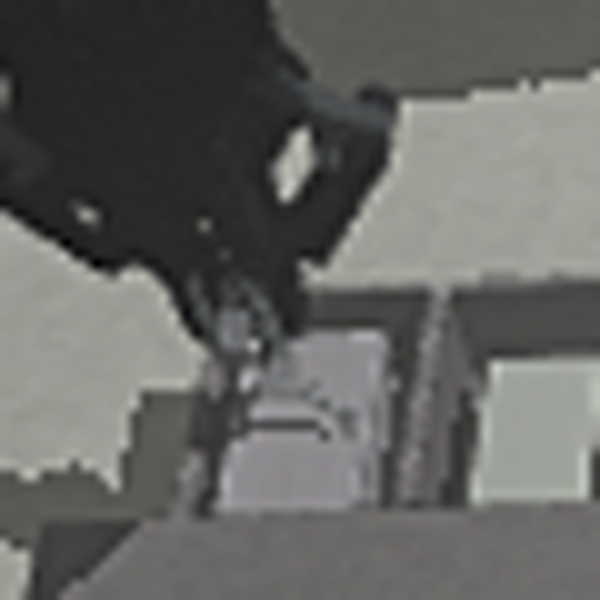

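arm_command:
  targets:
    - {"jaw": 0,"delta_pos": [0,0,4],"rot": [0,0,0]}
    - {"jaw": 0,"delta_pos": [0,0,8],"rot": [0,0,0]}
    - {"jaw": 0,"delta_pos": [0,0,14],"rot": [0,0,0]}
    - {"jaw": 0,"delta_pos": [0,0,18],"rot": [0,0,0]}
    - {"jaw": 0,"delta_pos": [0,0,18],"rot": [0,0,0]}
    - {"jaw": 0,"delta_pos": [0,0,14],"rot": [0,0,0]}
    - {"jaw": 0,"delta_pos": [0,0,8],"rot": [0,0,0]}
    - {"jaw": 0,"delta_pos": [0,0,4],"rot": [0,0,0]}

```text
t: 5.57
position: [0.495, -0.3756, 0.2078]
orientation: [[0.981, 0.195, 0.002], [0.195, -0.981, -0.001], [0.002, 0.001, -1.0]]
ft_force: [0.3, -0.7, -0.0]
finger_gap: 0.0085
```

```bash
python3 -c "
from h import *
log()
s=cap('scene')
crop(s,90,110,190,200,8,'s_4.png')"
```

```text
t 5.5667 pos [ 0.495  -0.3756  0.2078] q [-19.21  16.72  -9.1    0.01 -64.08 120.45] F [ 0.3 -0.7 -0. ] gap 0.008467039794306536
[[0.981, 0.195, 0.002], [0.195, -0.981, -0.001], [0.002, 0.001, -1.0]]
```

View pics/s_4.png

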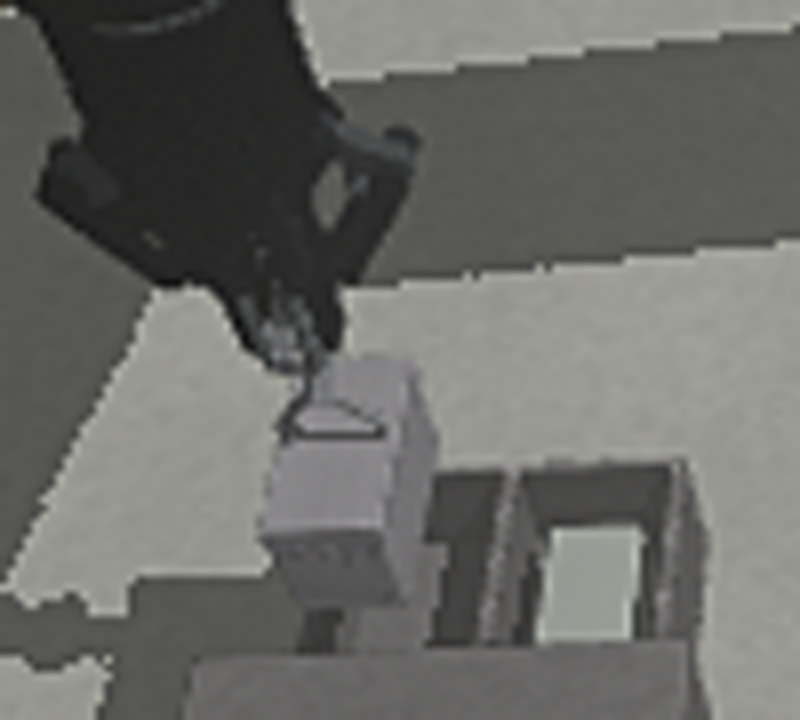

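Run:
```python
import json,numpy as np
from scipy.optimize import least_squares
L=[json.loads(l) for l in open("log.jsonl")]
P=[(np.radians(l["qpos"]),np.array(l["position"])) for l in L]
P.append((np.radians([88.412,20.592,.634,-.019,-70.135,-16.505]),np.array([.20953,.64118,.23836])))
A=[];b=[];lat=[]
for q,p in P:
    f=q[1]-q[2]; X=np.cos(q[0])*p[0]+np.sin(q[0])*p[1]; lat.append(-np.sin(q[0])*p[0]+np.cos(q[0])*p[1])
    A.append([1,0,np.sin(q[1]),np.cos(f),np.sin(f)]);b.append(X)
    A.append([0,1,np.cos(q[1]),-np.sin(f),np.cos(f)]);b.append(p[2])
x,r,rk,sv=np.linalg.lstsq(np.array(A),np.array(b),rcond=None)
print("a1,h-T,L2,L3,e",x.round(4),"sv",sv.round(3),"res",np.abs(np.array(A)@x-b).max()); print("lat",np.round(lat,4))
```

```text
a1,h-T,L2,L3,e [ 0.0007 -0.1672  0.599   0.4622  0.003 ] sv [4.566 3.734 0.333 0.241 0.2  ] res 0.0006690696588006473
lat [-0.1918 -0.1918 -0.1918 -0.1919 -0.1919 -0.1918 -0.1917]
```

Run:
```python
from h import *
s=cap("scene");t=cap("top")
k=800/512
for n,p in dict(smalltile_a=(305,374),smalltile_b=(330,357),cup=(403,262),sq=(295,422),sqtop=(255,390),disp=(400,235)).items(): print(n,onz(t,p[0]/k,p[1]/k,0.0).round(3),onz(t,p[0]/k,p[1]/k,0.08).round(3))
for n,p in dict(st_low_near=(487,327),st_low_far=(512,318),st_eye=(503,288)).items(): print("scene",n,onz(s,p[0]/k,p[1]/k,0.0).round(3))
print("cup scene rim top",onz(s,375/k,380/k,.085),"base",onz(s,375/k,415/k,0))
print(ctrl.observe()["t"])
```

```text
smalltile_a [0.455 0.25  0.   ] [0.448 0.238 0.08 ]
smalltile_b [0.489 0.187 0.   ] [0.48  0.179 0.08 ]
cup [ 0.703 -0.013  0.   ] [ 0.682 -0.01   0.08 ]
sq [0.346 0.282 0.   ] [0.345 0.268 0.08 ]
sqtop [0.431 0.371 0.   ] [0.425 0.352 0.08 ]
disp [ 0.773 -0.013  0.   ] [ 0.748 -0.011  0.08 ]
scene st_low_near [0.477 0.192 0.   ]
scene st_low_far [0.446 0.244 0.   ]
scene st_eye [ 0.365  0.224 -0.   ]
cup scene rim top [ 0.68255482 -0.01109209  0.085     ] base [ 0.70917355 -0.0094564   0.        ]
5.7167
```

arm_command:
  targets:
    - {"jaw": 0,"delta_pos": [0,5,10],"rot": [0,0,0]}
    - {"jaw": 0,"delta_pos": [0,12,12],"rot": [0,0,0]}
    - {"jaw": 0,"delta_pos": [0,20,8],"rot": [0.04,0,0]}
    - {"jaw": 0,"delta_pos": [0,24,0],"rot": [0.05,0,0]}
    - {"jaw": 0,"delta_pos": [0,24,0],"rot": [0.05,0,0]}
    - {"jaw": 0,"delta_pos": [0,24,0],"rot": [0.05,0,0]}
    - {"jaw": 0,"delta_pos": [0,24,0],"rot": [0.05,0,0]}
    - {"jaw": 0,"delta_pos": [0,20,0],"rot": [0.05,0,0]}

```text
t: 6.38
position: [0.4948, -0.22, 0.2376]
orientation: [[0.98, 0.197, 0.0], [0.188, -0.939, 0.288], [0.057, -0.282, -0.958]]
ft_force: [0.1, -0.4, -1.6]
finger_gap: 0.0083
```

```bash
python3 -c "
from h import *
log()"
```

```text
t 6.3833 pos [ 0.4948 -0.22    0.2376] q [-15.24  13.39  -4.78 -16.59 -76.88 121.08] F [ 0.1 -0.4 -1.6] gap 0.008258599800099818
[[0.98, 0.197, 0.0], [0.188, -0.939, 0.288], [0.057, -0.282, -0.958]]
```

```bash
cat > ik.py <<'E'
import numpy as np
from scipy.optimize import least_squares
from scipy.spatial.transform import Rotation as Rn
RX=lambda a:Rn.from_euler('x',a).as_matrix();RY=lambda a:Rn.from_euler('y',a).as_matrix();RZ=lambda a:Rn.from_euler('z',a).as_matrix()
lat=-.1918;LIM=np.array([[-176.03,176.03],[-82.01,121.73],[-58.28,71.71],[-173.87,95.51],[-174.79,-.11],[-173.66,173.66]])
PAR=np.array([.0007,.0,.599,.4622,.003,.2,0.])  # a1,h,L2,L3,e,T, s4
def fk(q,P=None):
    P=PAR if P is None else P
    q=np.radians(q); a1,h,L2,L3,e,T,w=P
    R=RZ(q[0]); f=q[1]-q[2]
    W=R@np.array([a1+L2*np.sin(q[1])+L3*np.cos(f)+e*np.sin(f),lat-w,h+L2*np.cos(q[1])-L3*np.sin(f)+e*np.cos(f)])
    R4=R@RY(f)@RX(-q[3]*S4)      # x fwd along forearm
    W=W+R4@np.array([0,w,0])
    R5=R4@RY(-q[4])          # j5 negative bends down
    # tool z = forward x of R5
    B=np.array([[0,0,1],[0,1,0],[-1,0,0]],float)  # tool axes: z=x, y=y, x=-z
    Rt=R5@B@RZ(q[5]*S6+O6)
    return W+Rt[:,2]*T,Rt
S4=-1;S6=-1;O6=0
E
python3 - <<'E'
import json,numpy as np,ik
L=[json.loads(l) for l in open("log.jsonl")]
for S4 in(1,-1):
  for S6 in(1,-1):
    for O in(0,90,180,270):
      ik.S4,ik.S6,ik.O6=S4,S6,np.radians(O)
      e=[np.abs(ik.fk(l["qpos"])[1]-np.array(l["orientation"])).max() for l in L]
      if max(e[:-1])<.1 : print(S4,S6,O,np.round(e,3))
l=L[-1];q=np.radians(l["qpos"]);p=np.array(l["position"]);z=np.array(l["orientation"])[:,2]
n=np.array([-np.sin(q[0]),np.cos(q[0]),0]); print("T",(n@p+.1918)/(n@z))
E
```

```text
1 -1 270 [0. 0. 0. 0. 0. 0. 0.]
-1 -1 270 [0.    0.    0.    0.    0.001 0.    0.537]
T 0.39401876655259127
```

```bash
sed -i 's/^S4=-1;S6=-1;O6=0/S4=1;S6=-1;O6=np.radians(270)/' ik.py
cat >> ik.py <<'E'
import json
def fit():
    L=[json.loads(l) for l in open("log.jsonl")]
    f=lambda P:np.concatenate([fk(l["qpos"],P)[0]-np.array(l["position"]) for l in L]+[[.1*P[0],.1*P[4]]])
    r=least_squares(f,[.0,.227,.6,.46,.0,.394,0]); return r.x,np.abs(r.fun).max()
def ik(p,R,q0):
    def f(q):
        a,B=fk(q); return np.concatenate([(a-p)*10,Rn.from_matrix(B.T@R).as_rotvec()*2])
    r=least_squares(f,np.clip(q0,LIM[:,0]+.01,LIM[:,1]-.01),bounds=(LIM[:,0],LIM[:,1]),x_scale=30.); return r.x,np.abs(r.fun).max()
def toolR(az,down,roll=0):
    # tool z pointing azimuth az, down angle; tool y horizontal (jaws horizontal); sign roll 0/180
    a,d=np.radians(az),np.radians(down)
    z=np.array([np.cos(a)*np.cos(d),np.sin(a)*np.cos(d),-np.sin(d)]); y=np.array([-np.sin(a),np.cos(a),0])
    if roll: y=-y
    return np.stack([np.cross(y,z),y,z],1)
E
python3 - <<'E'
import ik,numpy as np
P,e=ik.fit(); print(P.round(4),e); ik.PAR=P
q0=[-15,13,-5,-17,-77,121]
for name,c in dict(place=(.52,0.0),place2=(.50,.03),hang=(.606,.123)).items():
  for down in (20,25,30,35,40,50):
    for roll in(0,1):
      a=np.radians(77.5); ex=np.array([np.cos(a),np.sin(a),0])
      R=ik.toolR(77.5,down,roll)
      zc=.03 if name!="hang" else .209-.115+.03
      g=np.array([*c,zc])-ex*.02; p=g+R[:,2]*.011
      best=None
      for s in ([-15,13,-5,-17,-77,121],[20,13,-5,-90,-77,90],[20,13,-5,-90,-77,-90],[20,30,-5,-60,-77,150],[20,30,-5,-60,-90,-30],[60,30,-5,-60,-90,0],[60,30,20,-60,-90,0],[60,30,20,90,-90,0]):
        q,er=ik.ik(p,R,np.array(s,float))
        if best is None or er<best[1]: best=(q,er)
      print(name,down,roll,best[0].round(1),"err",best[1].round(5))
E
```

```text
[-0.      0.1988  0.6016  0.4636 -0.      0.3653 -0.1918] 5.914832790221425e-10
place 20 0 [-29.5  44.5  -9.3 -64.8 -83.5  55.3] err 0.0
place 20 1 [ -29.5   44.5   -9.3  -64.8  -83.5 -124.7] err 0.0
place 25 0 [-27.7  41.4 -10.5 -62.9 -79.3  52.7] err 0.0
place 25 1 [ -27.7   41.4  -10.5  -62.9  -79.3 -127.3] err 0.0
place 30 0 [-25.6  38.4 -11.6 -60.8 -75.1  49.7] err 0.0
place 30 1 [ -25.6   38.4  -11.6  -60.8  -75.1 -130.3] err 0.0
place 35 0 [-23.2  35.5 -12.8 -58.5 -70.8  46.3] err 0.0
place 35 1 [ -23.2   35.5  -12.8  -58.5  -70.8 -133.7] err 0.0
place 40 0 [-20.4  32.8 -14.  -55.8 -66.6  42.4] err 0.0
place 40 1 [ -20.4   32.8  -14.   -55.8  -66.6 -137.6] err 0.0
place 50 0 [-13.6  27.9 -16.6 -49.2 -58.1  33. ] err 0.0
place 50 1 [ -13.6   27.9  -16.6  -49.2  -58.1 -147. ] err 0.0
place2 20 0 [-28.2  43.5 -13.2 -66.2 -81.6  57.7] err 0.0
place2 20 1 [ -28.2   43.5  -13.2  -66.2  -81.6 -122.3] err 0.0
place2 25 0 [-26.3  40.3 -14.3 -64.4 -77.3  54.8] err 0.0
place2 25 1 [ -26.3   40.3  -14.3  -64.4  -77.3 -125.2] err 0.0
place2 30 0 [-24.1  37.1 -15.4 -62.5 -73.1  51.5] err 0.
[... 439 characters left out ...]
 0 [-16.8  35.2  -6.6 -72.1 -79.9  41. ] err 0.0
hang 20 1 [ -16.8   35.2   -6.6  -72.1  -79.9 -139. ] err 0.0
hang 25 0 [-14.6  32.5  -6.9 -69.  -76.   37.2] err 0.0
hang 25 1 [ -14.6   32.5   -6.9  -69.   -76.  -142.8] err 0.0
hang 30 0 [-12.1  29.9  -7.2 -65.5 -72.1  33.1] err 0.0
hang 30 1 [ -12.1   29.9   -7.2  -65.5  -72.1 -146.9] err 0.0
hang 35 0 [ -9.2  27.6  -7.5 -61.6 -68.4  28.6] err 0.0
hang 35 1 [  -9.2   27.6   -7.5  -61.6  -68.4 -151.4] err 0.0
hang 40 0 [ -6.   25.5  -7.9 -57.3 -64.8  23.6] err 0.0
hang 40 1 [  -6.    25.5   -7.9  -57.3  -64.8 -156.4] err 0.0
hang 50 0 [  1.2  22.1  -9.1 -47.3 -58.2  12.1] err 0.0
hang 50 1 [   1.2   22.1   -9.1  -47.3  -58.2 -167.9] err 0.0
```

arm_command:
  targets:
    - {"jaw": 0,"delta_pos": [0,18,0],"rot": [-0.049,0,0]}
    - {"jaw": 0,"delta_pos": [0,18,0],"rot": [-0.049,0,0]}
    - {"jaw": 0,"delta_pos": [0,18,0],"rot": [-0.049,0,0]}
    - {"jaw": 0,"delta_pos": [0,18,0],"rot": [-0.049,0,0]}
    - {"jaw": 0,"delta_pos": [0,18,0],"rot": [-0.049,0,0]}
    - {"jaw": 0,"delta_pos": [0,18,0],"rot": [-0.046,0,0]}
    - {"jaw": 0,"delta_pos": [0,18,0],"rot": [0,0,0.06]}
    - {"jaw": 0,"delta_pos": [0,18,0],"rot": [0,0,0.1]}

```text
t: 7.05
position: [0.494, -0.0762, 0.2372]
orientation: [[0.936, 0.353, 0.001], [0.353, -0.936, -0.001], [0.0, 0.002, -1.0]]
ft_force: [1.2, 0.0, -1.0]
finger_gap: 0.0083
```

arm_command:
  targets:
    - {"jaw": 0,"delta_pos": [1,18,0],"rot": [0,0,0.11]}
    - {"jaw": 0,"delta_pos": [1,18,0],"rot": [0,0,0.11]}
    - {"jaw": 0,"delta_pos": [1,18,0],"rot": [0,0,0.11]}
    - {"jaw": 0,"delta_pos": [1,18,0],"rot": [0,0,0.11]}
    - {"jaw": 0,"delta_pos": [1,15,0],"rot": [0,0,0.11]}
    - {"jaw": 0,"delta_pos": [0,11,0],"rot": [0,0,0.11]}
    - {"jaw": 0,"delta_pos": [0,6,0],"rot": [0,0,0.11]}
    - {"jaw": 0,"delta_pos": [0,2,0],"rot": [0,0,0.11]}

```text
t: 7.72
position: [0.4993, 0.0292, 0.2371]
orientation: [[0.322, 0.947, 0.002], [0.947, -0.322, -0.0], [0.0, 0.002, -1.0]]
ft_force: [0.1, -0.1, -1.2]
finger_gap: 0.0085
```

```bash
python3 -c "
from h import *
log()"
```

```text
t 7.7167 pos [0.4993 0.0292 0.2371] q [ 25.94   3.95 -21.15   0.05 -64.82 135.27] F [ 0.1 -0.1 -1.2] gap 0.008461660099603736
[[0.322, 0.947, 0.002], [0.947, -0.322, -0.0], [0.0, 0.002, -1.0]]
```

arm_command:
  targets:
    - {"jaw": 0,"delta_pos": [0,0,-15],"rot": [0,0,0.055]}
    - {"jaw": 0,"delta_pos": [0,0,-25],"rot": [0,0,0.055]}
    - {"jaw": 0,"delta_pos": [0,0,-28],"rot": [0,0,0]}
    - {"jaw": 0,"delta_pos": [0,0,-25],"rot": [0,0,0]}
    - {"jaw": 0,"delta_pos": [0,0,-18],"rot": [0,0,0]}
    - {"jaw": 0,"delta_pos": [0,0,-10],"rot": [0,0,0]}
    - {"jaw": 0,"delta_pos": [0,0,-4],"rot": [0,0,0]}
    - {"jaw": 0,"delta_pos": [0,0,0],"rot": [0,0,0]}

```text
t: 8.38
position: [0.4996, 0.0279, 0.1113]
orientation: [[0.222, 0.975, 0.0], [0.975, -0.222, -0.001], [-0.001, 0.001, -1.0]]
ft_force: [1.0, -0.5, -0.6]
finger_gap: 0.0086
```

```bash
python3 -c "
from h import *
log()
s=cap('scene')
crop(s,190,120,290,220,6,'s_5.png')"
```

```text
t 8.3833 pos [0.4996 0.0279 0.1113] q [ 25.78  11.4  -30.9    0.07 -47.69 141.33] F [ 1.  -0.5 -0.6] gap 0.008624809904056376
[[0.222, 0.975, 0.0], [0.975, -0.222, -0.001], [-0.001, 0.001, -1.0]]
```

View pics/s_5.png

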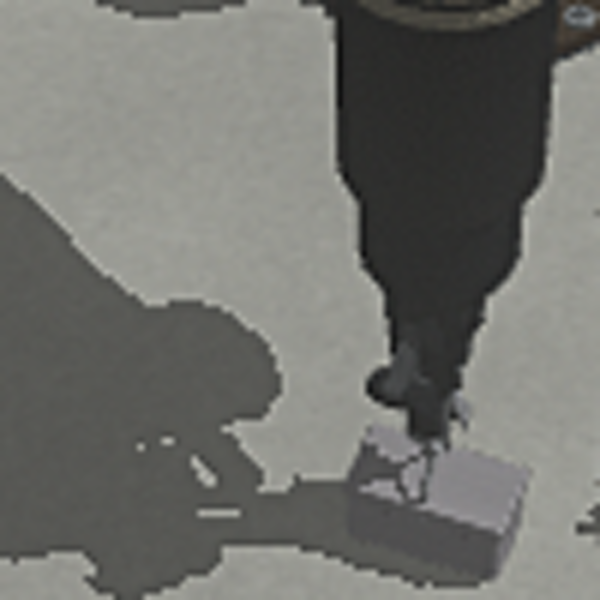

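arm_command:
  targets:
    - {"jaw": 0,"delta_pos": [0,0,-2],"rot": [0,0,0]}
    - {"jaw": 0,"delta_pos": [0,0,-2],"rot": [0,0,0]}
    - {"jaw": 0,"delta_pos": [0,0,-1.5],"rot": [0,0,0]}
    - {"jaw": 0,"delta_pos": [0,0,-1],"rot": [0,0,0]}
    - {"jaw": 0,"delta_pos": [0,0,-0.5],"rot": [0,0,0]}
    - {"jaw": 0,"delta_pos": [0,0,0],"rot": [0,0,0]}
    - {"jaw": 0,"delta_pos": [0,0,0],"rot": [0,0,0]}
    - {"jaw": 0,"delta_pos": [0,0,0],"rot": [0,0,0]}

```text
t: 9.1
position: [0.4997, 0.0276, 0.1043]
orientation: [[0.223, 0.975, 0.001], [0.975, -0.223, -0.0], [-0.0, 0.001, -1.0]]
ft_force: [0.6, -0.5, -1.5]
finger_gap: 0.0084
```

arm_command:
  targets:
    - {"jaw": 0,"delta_pos": [0,0,-0.7],"rot": [0,0,0]}
    - {"jaw": 0,"delta_pos": [0,0,-0.7],"rot": [0,0,0]}
    - {"jaw": 0,"delta_pos": [0,0,-0.6],"rot": [0,0,0]}
    - {"jaw": 0,"delta_pos": [0,0,0],"rot": [0,0,0]}
    - {"jaw": 0,"delta_pos": [0,0,0],"rot": [0,0,0]}
    - {"jaw": 0,"delta_pos": [0,0,0],"rot": [0,0,0]}
    - {"jaw": 0,"delta_pos": [0,0,0],"rot": [0,0,0]}
    - {"jaw": 0,"delta_pos": [0,0,0],"rot": [0,0,0]}

```text
t: 9.77
position: [0.5005, 0.0272, 0.104]
orientation: [[0.222, 0.975, 0.003], [0.975, -0.222, -0.001], [-0.0, 0.003, -1.0]]
ft_force: [-3.8, -2.9, 13.5]
finger_gap: 0.0086
```

arm_command:
  targets:
    - {"jaw": 0,"delta_pos": [0,0,1],"rot": [0,0,0]}
    - {"jaw": 20,"delta_pos": [0,0,0],"rot": [0,0,0]}
    - {"jaw": 50,"delta_pos": [0,0,0],"rot": [0,0,0]}
    - {"jaw": 60,"delta_pos": [0,0,0],"rot": [0,0,0]}
    - {"jaw": 60,"delta_pos": [0,0,0],"rot": [0,0,0]}
    - {"jaw": 60,"delta_pos": [0,0,5],"rot": [0,0,0]}
    - {"jaw": 60,"delta_pos": [0,0,20],"rot": [0,0,0]}
    - {"jaw": 60,"delta_pos": [0,0,30],"rot": [0,0,0]}

```text
t: 10.43
position: [0.4979, 0.027, 0.1568]
orientation: [[0.223, 0.975, -0.004], [0.975, -0.223, -0.002], [-0.003, -0.004, -1.0]]
ft_force: [1.2, 0.4, 0.4]
finger_gap: 0.0513
```

```bash
python3 -c "
from h import *
log()
s=cap('scene');t=cap('top')
crop(s,190,120,290,220,6,'s_6.png')
crop(t,200,140,320,260,5,'t_6.png')"
```

```text
t 10.4333 pos [0.4979 0.027  0.1568] q [ 25.74   8.28 -27.65   0.01 -54.35 141.37] F [1.2 0.4 0.4] gap 0.051252003652164986
[[0.223, 0.975, -0.004], [0.975, -0.223, -0.002], [-0.003, -0.004, -1.0]]
```

View pics/s_6.png

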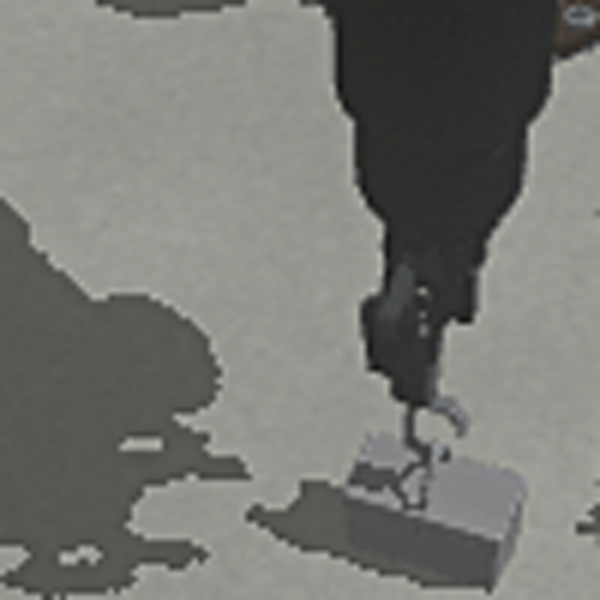

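View pics/t_6.png

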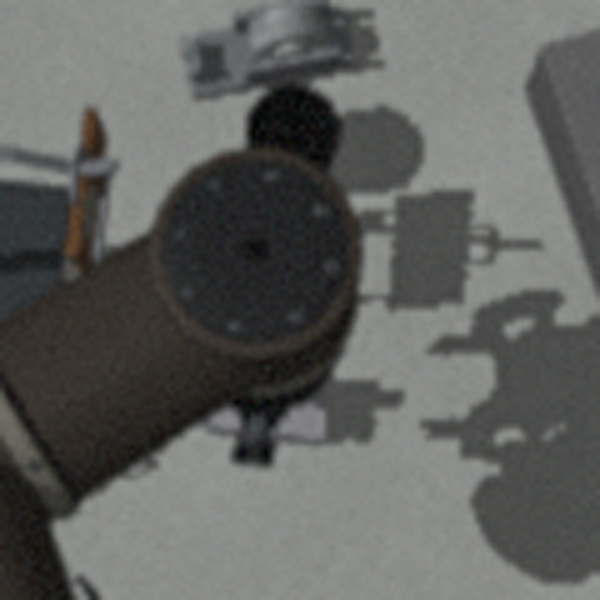

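```bash
cat > plan.py <<'E'
import ik,numpy as np
from scipy.spatial.transform import Rotation as Rn
P,e=ik.fit(); ik.PAR=P
np.set_printoptions(suppress=True,precision=4)
def rel(pa,Ra,pb,Rb): return (pb-pa)*1000, Rn.from_matrix(Rb@Ra.T).as_rotvec()
def jpath(qa,qb,n):
    out=[];p,R=ik.fk(qa)
    for k in range(1,n+1):
        q=qa+(qb-qa)*k/n; p2,R2=ik.fk(q); d,r=rel(p,R,p2,R2); out.append((d,r,p2,R2)); p,R=p2,R2
    return out
E
python3 - <<'E'
from plan import *
print(e)
az=77.2;a=np.radians(az);ex=np.array([np.cos(a),np.sin(a),0])
R=ik.toolR(az,35,0); g=np.array([.4996,.0255,.03])-ex*.02
pg=g+R[:,2]*.011; pp=pg-R[:,2]*.12
Rn_=np.array([[0.222,0.975,0],[0.975,-0.222,0],[0,0,-1.]]); 
q1=np.array([25.74,8.28,-27.65,.01,-54.35,141.37])
qs,er=ik.ik(np.array([.498,.027,.257]),ik.fk(q1)[1],q1); print("qs",qs.round(1),er)
qp,er=ik.ik(pp,R,np.array([-25,35,-15,-60,-70,48.])); print("qp",qp.round(1),er,pp)
qg,er=ik.ik(pg,R,qp); print("qg",qg.round(1),er,pg)
N=24
for k,(d,r,p,Rr) in enumerate(jpath(qs,qp,N)): print(k,d.round(0),r.round(3),np.linalg.norm(r).round(3),"p",p.round(3),"tip z",(p+Rr[:,2]*.008)[2].round(3))
E
```

```text
5.848950213049875e-10
qs [ 25.7   3.2 -19.3   0.  -67.8 141.4] 1.6653345369377348e-15
qp [-30.3  29.3 -12.1 -52.8 -78.8  43.2] 1.2448375663609568e-11 [ 0.4754 -0.0811  0.0925]
qg [-22.   34.1 -16.5 -60.1 -68.9  47.8] 1.0298206731818027e-10 [0.4972 0.0148 0.0237]
0 [ -6.  -9. -13.] [ 0.022  0.035 -0.127] 0.133 p [0.492 0.018 0.244] tip z 0.236
1 [ -6.  -8. -13.] [ 0.021  0.036 -0.127] 0.134 p [0.485 0.01  0.231] tip z 0.223
2 [ -6.  -7. -12.] [ 0.02   0.037 -0.127] 0.134 p [0.479 0.003 0.219] tip z 0.212
3 [ -6.  -6. -11.] [ 0.019  0.038 -0.127] 0.134 p [ 0.473 -0.004  0.208] tip z 0.2
4 [ -6.  -6. -11.] [ 0.019  0.039 -0.126] 0.134 p [ 0.467 -0.01   0.197] tip z 0.189
5 [ -6.  -5. -10.] [ 0.018  0.041 -0.126] 0.134 p [ 0.462 -0.015  0.187] tip z 0.179
6 [ -5.  -4. -10.] [ 0.018  0.042 -0.126] 0.134 p [ 0.456 -0.019  0.177] tip z 0.17
7 [-5. -4. -9.] [ 0.018  0.044 -0.125] 0.134 p [ 0.452 -0.023  0.168] tip z 0.161
8 [-4. -3. -9.] [ 0.019  0.045 -0.124] 0.133 p [ 0.448 -0.026  0.16 ] tip z 0.152
9 [-3. -3. -8.] [ 0.019  0.047 -0.123] 0.133 p [ 0.444 -0.029  0.152] tip z 0.144
10 [-3. 
[... 450 characters left out ...]
2 p [ 0.439 -0.042  0.115] tip z 0.108
16 [ 2. -3. -4.] [ 0.029  0.056 -0.115] 0.131 p [ 0.441 -0.045  0.111] tip z 0.104
17 [ 3. -3. -4.] [ 0.032  0.057 -0.113] 0.131 p [ 0.444 -0.048  0.107] tip z 0.101
18 [ 4. -4. -3.] [ 0.034  0.057 -0.112] 0.13 p [ 0.447 -0.052  0.103] tip z 0.098
19 [ 4. -4. -3.] [ 0.037  0.058 -0.11 ] 0.13 p [ 0.452 -0.056  0.1  ] tip z 0.095
20 [ 5. -5. -3.] [ 0.04   0.058 -0.109] 0.129 p [ 0.457 -0.061  0.098] tip z 0.093
21 [ 6. -6. -2.] [ 0.043  0.058 -0.107] 0.129 p [ 0.463 -0.067  0.096] tip z 0.091
22 [ 6. -7. -2.] [ 0.046  0.058 -0.105] 0.128 p [ 0.469 -0.073  0.094] tip z 0.089
23 [ 7. -8. -1.] [ 0.049  0.057 -0.103] 0.128 p [ 0.475 -0.081  0.093] tip z 0.088
```

Run:
```python
from plan import *
import json
l=json.loads(open("log.jsonl").read().strip().split("\n")[-1]); R0=np.array(l["orientation"])
R=ik.toolR(77.2,35,0)
r=Rn.from_matrix(R@R0.T).as_rotvec(); 
print(r,np.linalg.norm(r), -r*(2*np.pi-np.linalg.norm(r))/np.linalg.norm(r)) 
if r[2]>0: r=-r*(2*np.pi-np.linalg.norm(r))/np.linalg.norm(r)
q=np.array(l["qpos"]); p0=np.array([.498,.027,.257]); p1=np.array([.46,-.11,.20])
for k in range(1,29):
    f=k/28; q,er=ik.ik(p0+(p1-p0)*min(1,f*2),Rn.from_rotvec(r*f).as_matrix()@R0,q)
    if k%4==0: print(k,q.round(1),er.round(5))
print(r/28)
```

```text
[ 0.316   1.4096 -2.7862] 3.1384412992708457 [-0.3166 -1.4125  2.7918]
4 [ 15.6   9.9 -11.6  -7.7 -78.  130.9] 0.0
8 [  4.9  16.2  -5.5 -14.9 -86.6 119.3] 0.0
12 [ -5.8  21.7  -1.1 -21.8 -93.2 106.3] 0.0
16 [-14.7  25.4   1.6 -29.3 -97.5  90.1] 0.0
20 [-21.6  26.1   1.2 -37.4 -98.2  71.6] 0.0
24 [-28.   24.5  -2.2 -44.6 -95.   53.2] 0.0
28 [-33.   20.7  -7.9 -50.3 -88.4  34.5] 0.0
[ 0.0113  0.0503 -0.0995]
```

arm_command:
  targets:
    - {"jaw": 90,"delta_pos": [0,0,25],"rot": [0,0,0]}
    - {"jaw": 90,"delta_pos": [0,0,35],"rot": [0,0,0]}
    - {"jaw": 90,"delta_pos": [0,0,35],"rot": [0.0113,0.0503,-0.0995]}
    - {"jaw": 90,"delta_pos": [-2,-9,5],"rot": [0.0113,0.0503,-0.0995]}
    - {"jaw": 90,"delta_pos": [-2,-9,0],"rot": [0.0113,0.0503,-0.0995]}
    - {"jaw": 90,"delta_pos": [-3,-10,-4],"rot": [0.0113,0.0503,-0.0995]}
    - {"jaw": 90,"delta_pos": [-3,-10,-4],"rot": [0.0113,0.0503,-0.0995]}
    - {"jaw": 90,"delta_pos": [-3,-10,-4],"rot": [0.0113,0.0503,-0.0995]}

```text
t: 11.2
position: [0.4868, -0.0205, 0.2465]
orientation: [[0.726, 0.636, -0.261], [0.682, -0.716, 0.151], [-0.091, -0.287, -0.954]]
ft_force: [-1.1, 0.3, -0.3]
finger_gap: 0.0769
```

arm_command:
  targets:
    - {"jaw": 90,"delta_pos": [-3,-10,-4],"rot": [0.0113,0.0503,-0.0995]}
    - {"jaw": 90,"delta_pos": [-3,-10,-4],"rot": [0.0113,0.0503,-0.0995]}
    - {"jaw": 90,"delta_pos": [-3,-10,-4],"rot": [0.0113,0.0503,-0.0995]}
    - {"jaw": 90,"delta_pos": [-3,-10,-4],"rot": [0.0113,0.0503,-0.0995]}
    - {"jaw": 90,"delta_pos": [-3,-10,-4],"rot": [0.0113,0.0503,-0.0995]}
    - {"jaw": 90,"delta_pos": [-3,-10,-4],"rot": [0.0113,0.0503,-0.0995]}
    - {"jaw": 90,"delta_pos": [-3,-10,-4],"rot": [0.0113,0.0503,-0.0995]}
    - {"jaw": 90,"delta_pos": [-3,-10,-4],"rot": [0.0113,0.0503,-0.0995]}

```text
t: 11.87
position: [0.4628, -0.1009, 0.214]
orientation: [[0.911, -0.201, -0.36], [0.006, -0.866, 0.5], [-0.412, -0.458, -0.788]]
ft_force: [0.9, -0.1, -0.2]
finger_gap: 0.077
```

```bash
python3 -c "
from h import *
log()"
```

```text
t 11.8667 pos [ 0.4628 -0.1009  0.214 ] q [-10.26  23.13   1.13 -25.51 -96.64  97.6 ] F [ 0.9 -0.1 -0.2] gap 0.07700058283169701
[[0.911, -0.201, -0.36], [0.006, -0.866, 0.5], [-0.412, -0.458, -0.788]]
```

```bash
python3 -c "
from h import *
s=cap('scene');t=cap('top')
crop(s,235,150,295,225,10,'s_7.png')
crop(t,205,170,285,240,10,'t_7.png')"
```

```text
(no output)
```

View pics/s_7.png

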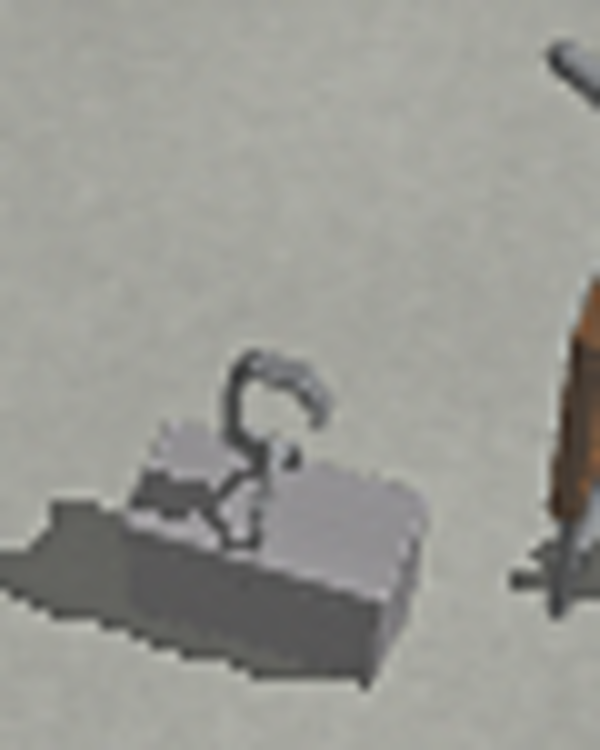

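View pics/t_7.png

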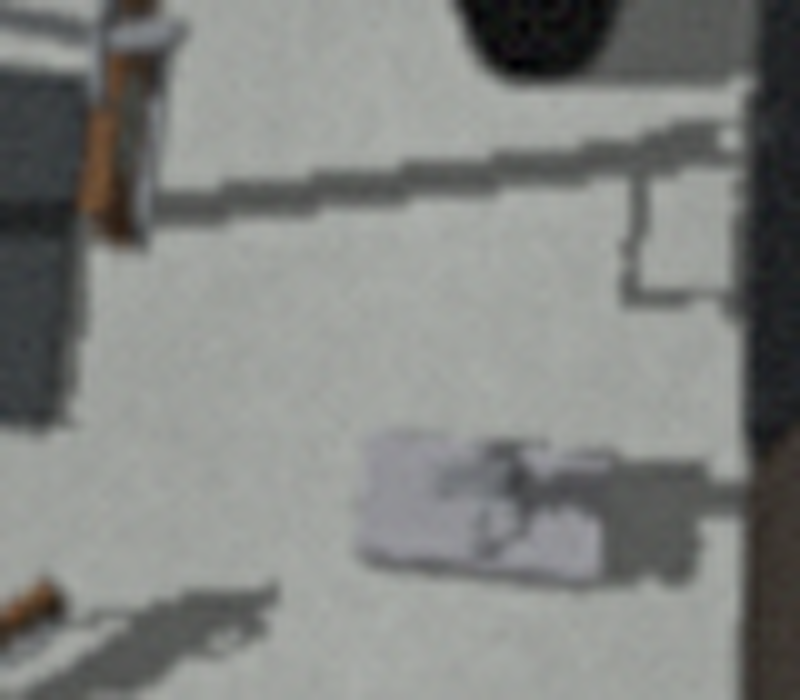

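Run:
```python
from h import *
s=cap("scene");t=cap("top")
L=np.array([onz(s,*uc(235,150,10,*p),.05) for p in [(162,424),(430,502),(382,602),(126,520)]]); print(L.round(4).tolist(),L.mean(0))
M=np.array([onz(t,*uc(205,170,10,*p),.05) for p in [(370,431),(612,452),(606,575),(357,552)]]); print(M.round(4).tolist(),M.mean(0))
for A in(L,M):
  for i in range(4): d=A[(i+1)%4]-A[i]; print(np.linalg.norm(d).round(4),np.degrees(np.arctan2(d[1],d[0])).round(1),end=' | ')
  print()
print("bot edge",onz(s,*uc(235,150,10,368,688),0))
```

```text
[[0.4713, -0.0118, 0.05], [0.4907, 0.0776, 0.05], [0.5316, 0.0665, 0.05], [0.5112, -0.0176, 0.05]] [0.50118565 0.02867409 0.05      ]
[[0.5283, 0.0668, 0.05], [0.5108, -0.0199, 0.05], [0.4666, -0.0126, 0.05], [0.4848, 0.076, 0.05]] [0.4976152  0.02758764 0.05      ]
0.0915 77.7 | 0.0424 -15.1 | 0.0865 -103.7 | 0.0403 171.8 | 
0.0885 -101.4 | 0.0449 170.6 | 0.0905 78.3 | 0.0444 -12.0 | 
bot edge [0.5308296  0.06392359 0.        ]
```

arm_command:
  targets:
    - {"jaw": 90,"delta_pos": [1,0,-4],"rot": [0.0113,0.0503,-0.0995]}
    - {"jaw": 90,"delta_pos": [1,0,-4],"rot": [0.0113,0.0503,-0.0995]}
    - {"jaw": 90,"delta_pos": [1,0,-4],"rot": [0.0113,0.0503,-0.0995]}
    - {"jaw": 90,"delta_pos": [1,0,-4],"rot": [0.0113,0.0503,-0.0995]}
    - {"jaw": 90,"delta_pos": [1,0,-4],"rot": [0.0113,0.0503,-0.0995]}
    - {"jaw": 90,"delta_pos": [1,0,-4],"rot": [0.0113,0.0503,-0.0995]}
    - {"jaw": 90,"delta_pos": [1,0,-4],"rot": [0.0113,0.0503,-0.0995]}
    - {"jaw": 90,"delta_pos": [1,0,-4],"rot": [0.0113,0.0503,-0.0995]}

```text
t: 12.73
position: [0.4712, -0.0997, 0.1825]
orientation: [[0.449, -0.885, -0.122], [-0.517, -0.369, 0.772], [-0.728, -0.284, -0.624]]
ft_force: [0.2, 0.7, 0.1]
finger_gap: 0.0768
```

arm_command:
  targets:
    - {"jaw": 90,"delta_pos": [1,0,-5],"rot": [0.0113,0.0503,-0.0995]}
    - {"jaw": 90,"delta_pos": [1,0,-10],"rot": [0.0113,0.0503,-0.0995]}
    - {"jaw": 90,"delta_pos": [1,0,-10],"rot": [0.0113,0.0503,-0.0995]}
    - {"jaw": 90,"delta_pos": [1,0,-10],"rot": [0.0113,0.0503,-0.0995]}
    - {"jaw": 90,"delta_pos": [1,0,-10],"rot": [0.0113,0.0503,-0.0995]}
    - {"jaw": 90,"delta_pos": [1,0,-10],"rot": [0.0113,0.0503,-0.0995]}
    - {"jaw": 90,"delta_pos": [0,0,0],"rot": [0,0,0]}
    - {"jaw": 90,"delta_pos": [0,0,0],"rot": [0,0,0]}

```text
t: 13.4
position: [0.4764, -0.1, 0.1278]
orientation: [[-0.123, -0.977, 0.175], [-0.564, 0.214, 0.798], [-0.817, -0.0, -0.577]]
ft_force: [0.8, -0.5, 0.2]
finger_gap: 0.0766
```

Run:
```python
from h import *
from plan import *
s=log()
R=ik.toolR(77.2,35,0); pp=np.array([.4755,-.0796,.0925])
print(rel(np.array(s["position"]),np.array(s["orientation"]),pp,R))
c=cap("scene"); crop(c,190,110,300,225,6,'s_8.png')
```

```text
t 13.4 pos [ 0.4764 -0.1     0.1278] q [-31.29  26.97  -9.64 -51.2  -82.45  40.03] F [ 0.8 -0.5  0.2] gap 0.07656616519475705
[[-0.123, -0.977, 0.175], [-0.564, 0.214, 0.798], [-0.817, -0.0, -0.577]]
(array([ -0.9291,  20.373 , -35.2573]), array([ 0.0042, -0.0006, -0.0079]))
```

View pics/s_8.png

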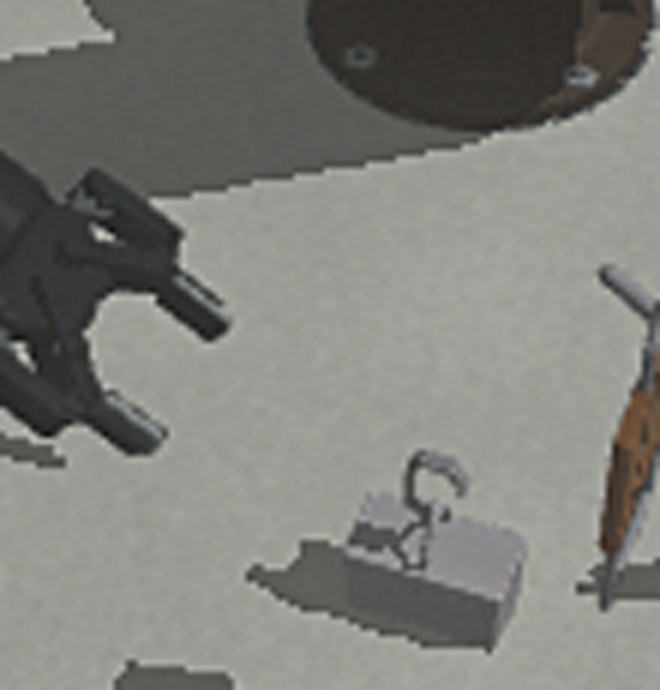

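arm_command:
  targets:
    - {"jaw": 90,"delta_pos": [0,7,-12],"rot": [0.0042,0,-0.0079]}
    - {"jaw": 90,"delta_pos": [0,7,-12],"rot": [0,0,0]}
    - {"jaw": 90,"delta_pos": [-1,6,-11],"rot": [0,0,0]}
    - {"jaw": 90,"delta_pos": [3.6,16,-11.5],"rot": [0,0,0]}
    - {"jaw": 90,"delta_pos": [3.6,16,-11.5],"rot": [0,0,0]}
    - {"jaw": 90,"delta_pos": [3.6,16,-11.5],"rot": [0,0,0]}
    - {"jaw": 90,"delta_pos": [2.7,12,-8.6],"rot": [0,0,0]}
    - {"jaw": 90,"delta_pos": [1.8,8,-5.8],"rot": [0,0,0]}

```text
t: 14.12
position: [0.4905, -0.0105, 0.0419]
orientation: [[-0.131, -0.975, 0.18], [-0.558, 0.223, 0.8], [-0.82, 0.004, -0.573]]
ft_force: [0.7, 0.1, 0.8]
finger_gap: 0.0771
```

Run:
```python
from h import *
from plan import *
s=log()
R=ik.toolR(77.2,35,0); pg=np.array([.4973,.0163,.0237])
print(rel(np.array(s["position"]),np.array(s["orientation"]),pg,R))
c=cap("scene"); crop(c,190,110,300,225,6,'s_9.png')
```

```text
t 14.1167 pos [ 0.4905 -0.0105  0.0419] q [-24.21  32.63 -15.68 -57.94 -71.4   46.24] F [0.7 0.1 0.8] gap 0.07709900074606497
[[-0.131, -0.975, 0.18], [-0.558, 0.223, 0.8], [-0.82, 0.004, -0.573]]
(array([  6.8021,  26.7725, -18.2363]), array([-0.0019, -0.0041,  0.0015]))
```

View pics/s_9.png

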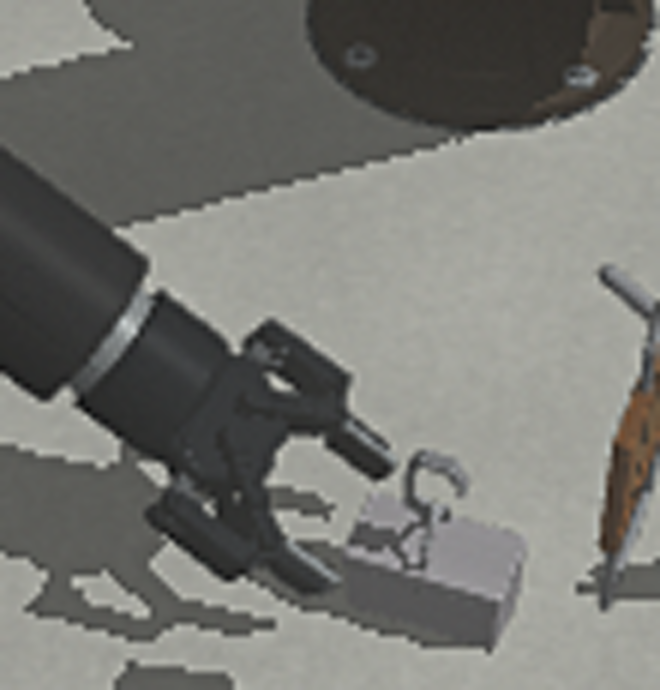

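arm_command:
  targets:
    - {"jaw": 90,"delta_pos": [2,8,-5.7],"rot": [0,0,0]}
    - {"jaw": 90,"delta_pos": [2,8,-5.5],"rot": [0,0,0]}
    - {"jaw": 90,"delta_pos": [1.2,5,-3.5],"rot": [0,0,0]}
    - {"jaw": 90,"delta_pos": [0.8,3,-2],"rot": [0,0,0]}
    - {"jaw": 90,"delta_pos": [0,0,0],"rot": [0,0,0]}
    - {"jaw": 90,"delta_pos": [0,0,0],"rot": [0,0,0]}
    - {"jaw": 60,"delta_pos": [0,0,0],"rot": [0,0,0]}
    - {"jaw": 60,"delta_pos": [0,0,0],"rot": [0,0,0]}
  grip_force: 50

```text
t: 14.83
position: [0.4971, 0.0112, 0.0269]
orientation: [[-0.131, -0.974, 0.183], [-0.558, 0.225, 0.799], [-0.819, 0.002, -0.573]]
ft_force: [0.4, -0.8, 0.5]
finger_gap: 0.054
```

Run:
```python
from h import *
from plan import *
s=log()
R=ik.toolR(77.2,35,0); pg=np.array([.4973,.0163,.0237])
print(rel(np.array(s["position"]),np.array(s["orientation"]),pg,R))
c=cap("scene"); crop(c,210,150,300,225,8,'s_10.png')
```

```text
t 14.8333 pos [0.4971 0.0112 0.0269] q [-22.3   33.82 -16.35 -59.84 -69.21  47.32] F [ 0.4 -0.8  0.5] gap 0.05404667152169261
[[-0.131, -0.974, 0.183], [-0.558, 0.225, 0.799], [-0.819, 0.002, -0.573]]
(array([ 0.2346,  5.1189, -3.2275]), array([-0.0007, -0.002 ,  0.0036]))
```

View pics/s_10.png

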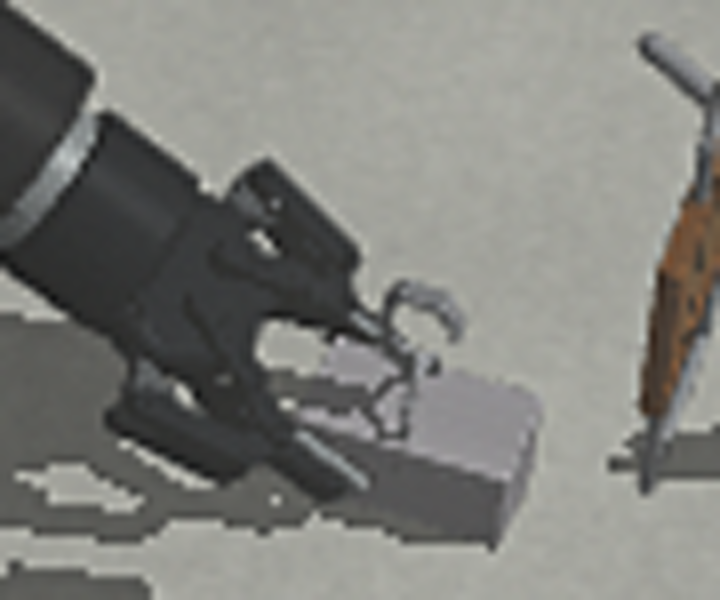

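arm_command:
  targets:
    - {"jaw": 60,"delta_pos": [0.5,2.5,-1.5],"rot": [0,0,0]}
    - {"jaw": 60,"delta_pos": [0.3,2.5,-1.5],"rot": [0,0,0]}
    - {"jaw": 50,"delta_pos": [0,0,0],"rot": [0,0,0]}
    - {"jaw": 30,"delta_pos": [0,0,0],"rot": [0,0,0]}
    - {"jaw": 30,"delta_pos": [0,0,0],"rot": [0,0,0]}
    - {"jaw": 30,"delta_pos": [0,0,0],"rot": [0,0,0]}
    - {"jaw": 30,"delta_pos": [0,0,0],"rot": [0,0,0]}
    - {"jaw": 30,"delta_pos": [0,0,0],"rot": [0,0,0]}
  grip_force: 60

```text
t: 15.55
position: [0.4977, 0.0166, 0.0236]
orientation: [[-0.131, -0.974, 0.183], [-0.558, 0.225, 0.799], [-0.819, 0.003, -0.573]]
ft_force: [-0.0, -0.5, -1.4]
finger_gap: 0.0451
```

Run:
```python
from h import *
s=log()
c=cap("scene"); crop(c,210,150,300,225,8,'s_11.png')
```

```text
t 15.55 pos [0.4977 0.0166 0.0236] q [-21.84  34.08 -16.55 -60.27 -68.76  47.57] F [-0.  -0.5 -1.4] gap 0.04510102569321986
[[-0.131, -0.974, 0.183], [-0.558, 0.225, 0.799], [-0.819, 0.003, -0.573]]
```

View pics/s_11.png

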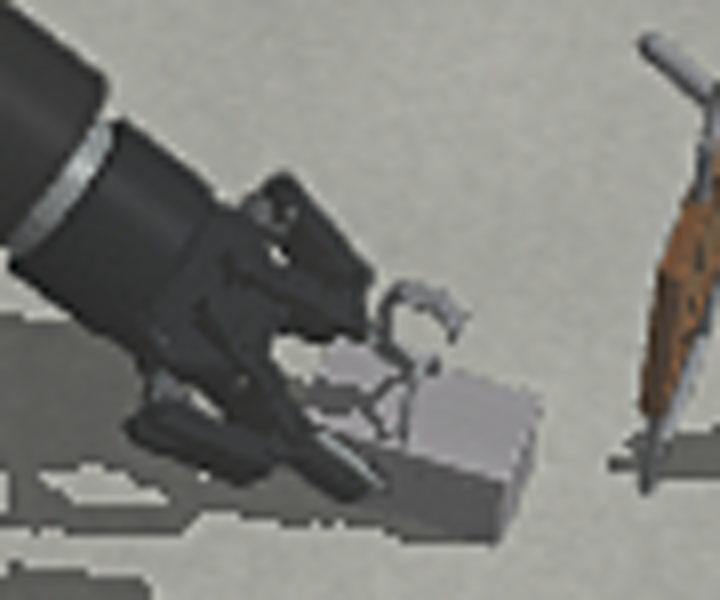

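arm_command:
  targets:
    - {"jaw": 30,"delta_pos": [0,0,5],"rot": [0,0,0]}
    - {"jaw": 30,"delta_pos": [0,0,12],"rot": [0,0,0]}
    - {"jaw": 30,"delta_pos": [0,0,20],"rot": [0,0,0]}
    - {"jaw": 30,"delta_pos": [0,0,24],"rot": [0,0,0]}
    - {"jaw": 30,"delta_pos": [0,0,24],"rot": [0,0,0]}
    - {"jaw": 30,"delta_pos": [0,0,20],"rot": [0,0,0]}
    - {"jaw": 30,"delta_pos": [0,0,12],"rot": [0,0,0]}
    - {"jaw": 30,"delta_pos": [0,0,3],"rot": [0,0,0]}

```text
t: 16.27
position: [0.4985, 0.0163, 0.1467]
orientation: [[-0.127, -0.974, 0.185], [-0.56, 0.224, 0.798], [-0.819, -0.002, -0.574]]
ft_force: [0.5, 0.3, -0.4]
finger_gap: 0.0451
```

Run:
```python
from h import *
s=log()
c=cap("scene"); crop(c,210,110,330,225,6,'s_12.png')
```

```text
t 16.2667 pos [0.4985 0.0163 0.1467] q [-20.74  21.42 -14.57 -56.92 -75.6   34.29] F [ 0.5  0.3 -0.4] gap 0.04507766107674496
[[-0.127, -0.974, 0.185], [-0.56, 0.224, 0.798], [-0.819, -0.002, -0.574]]
```

View pics/s_12.png

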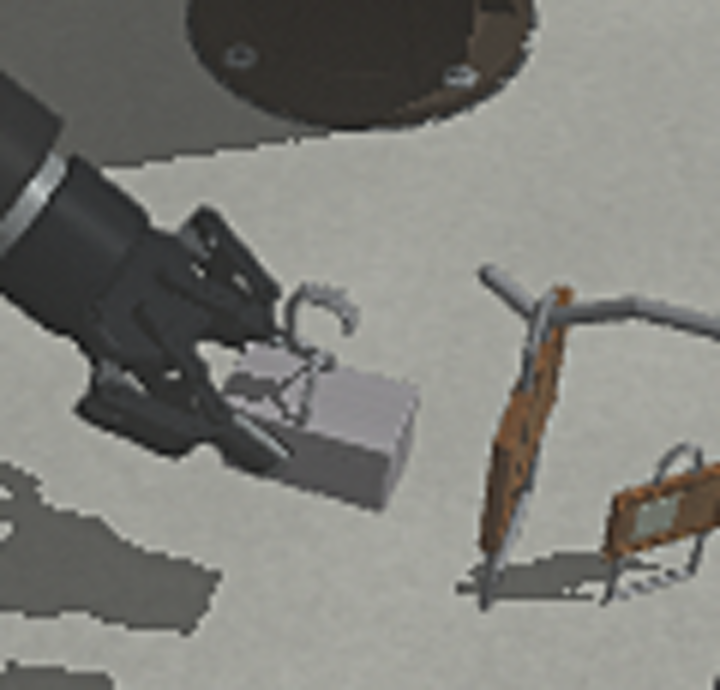

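arm_command:
  targets:
    - {"jaw": 30,"delta_pos": [5,1,0],"rot": [0,0,0]}
    - {"jaw": 30,"delta_pos": [12,3,0],"rot": [0,0,0]}
    - {"jaw": 30,"delta_pos": [18,5,0],"rot": [0,0,0]}
    - {"jaw": 30,"delta_pos": [20,6,-1],"rot": [0,0,0]}
    - {"jaw": 30,"delta_pos": [18,5,-1],"rot": [0,0,0]}
    - {"jaw": 30,"delta_pos": [11,3,0],"rot": [0,0,0]}
    - {"jaw": 30,"delta_pos": [4,1,0],"rot": [0,0,0]}
    - {"jaw": 30,"delta_pos": [0,0,0],"rot": [0,0,0]}

```text
t: 16.98
position: [0.5861, 0.0411, 0.1404]
orientation: [[-0.132, -0.975, 0.181], [-0.558, 0.224, 0.799], [-0.819, 0.005, -0.573]]
ft_force: [0.2, -1.1, -1.1]
finger_gap: 0.0452
```

Run:
```python
from h import *
s=log()
c=cap("scene"); crop(c,240,130,330,230,7,'s_13.png')
t=cap("top"); crop(t,200,135,280,205,8,'t_13.png')
```

```text
t 16.9833 pos [0.5861 0.0411 0.1404] q [-15.71  26.34  -6.42 -58.33 -74.06  28.82] F [ 0.2 -1.1 -1.1] gap 0.04515471307663864
[[-0.132, -0.975, 0.181], [-0.558, 0.224, 0.799], [-0.819, 0.005, -0.573]]
```

View pics/s_13.png

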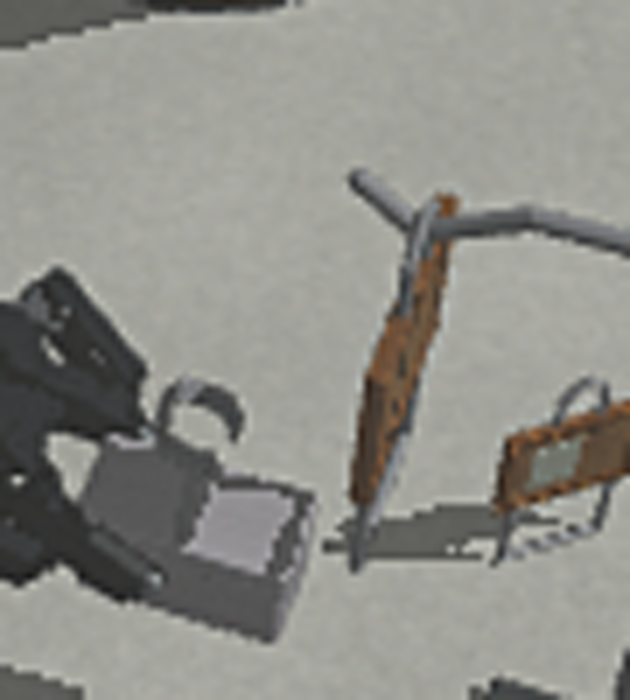

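View pics/t_13.png

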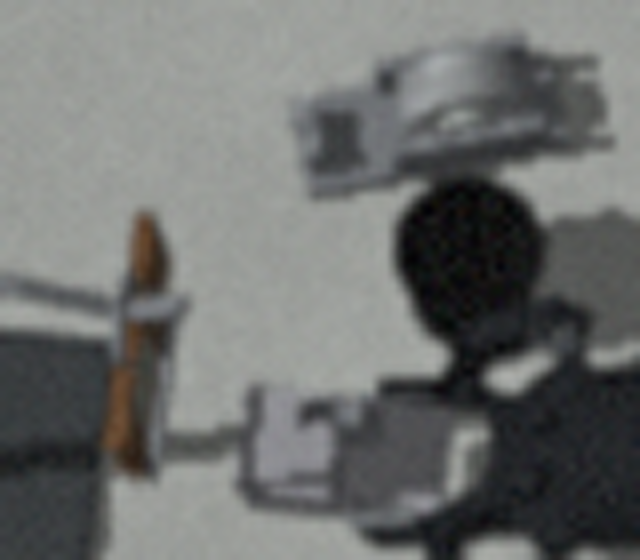

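Run:
```python
from h import *
s=cap("scene");t=cap("top")
a=np.radians(77.2);ex=np.array([np.cos(a),np.sin(a),0])
c=np.array([.5883,.0515,.1168])
fs=lambda X:((proj(s,X)-[240,130]+.5)*7-.5).round(0); ft=lambda X:((proj(t,X)-[200,135]+.5)*8-.5).round(0)
for n,dx,h in(("crown",0,.1195),("tip",14.5,.102),("back",-16,.1),("cr-",-8,.1195),("cr+",8,.1195)):
    X=c+ex*dx/1e3+[0,0,h]; print(n,fs(X),ft(X))
ey=np.array([-ex[1],ex[0],0])
for dx,dy in((45,23),(45,-23),(-45,-23)): X=c+ex*dx/1e3+ey*dy/1e3+[0,0,.05]; print("lid",fs(X),ft(X))
for dy in(-33,33): print("bar",fs(np.array([.606,.1235,.209])+ey*dy/1e3),ft(np.array([.606,.1235,.209])+ey*dy/1e3))
crop(s,258,178,312,216,14,"s_14.png")
```

```text
crown [197. 393.] [340. 405.]
tip [232. 432.] [306. 411.]
back [156. 413.] [381. 420.]
cr- [177. 387.] [360. 408.]
cr+ [217. 399.] [320. 403.]
lid [318. 492.] [234. 482.]
lid [282. 581.] [247. 376.]
lid [ 64. 515.] [458. 399.]
bar [354. 563.] [174. 319.]
bar [405. 431.] [153. 476.]
```

View pics/s_14.png

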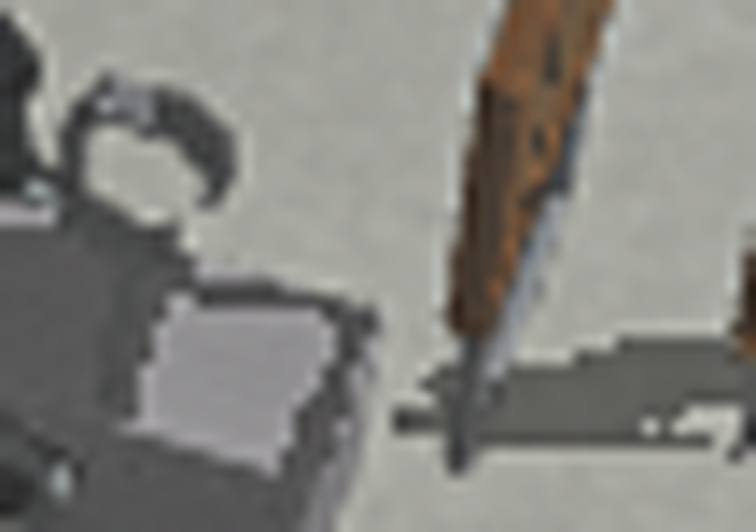

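arm_command:
  targets:
    - {"jaw": 30,"delta_pos": [0,0,2],"rot": [0,0,0]}
    - {"jaw": 30,"delta_pos": [1,3,2],"rot": [0,0,0]}
    - {"jaw": 30,"delta_pos": [2,8,0],"rot": [0,0,0]}
    - {"jaw": 30,"delta_pos": [2,9,0],"rot": [0,0,0]}
    - {"jaw": 30,"delta_pos": [2,9,0],"rot": [0,0,0]}
    - {"jaw": 30,"delta_pos": [2,8,0],"rot": [0,0,0]}
    - {"jaw": 30,"delta_pos": [1,4,0],"rot": [0,0,0]}
    - {"jaw": 30,"delta_pos": [0,0,0],"rot": [0,0,0]}

```text
t: 17.85
position: [0.5957, 0.0831, 0.1458]
orientation: [[-0.13, -0.975, 0.182], [-0.558, 0.223, 0.799], [-0.82, 0.003, -0.573]]
ft_force: [0.0, -1.2, -0.2]
finger_gap: 0.0453
```

Run:
```python
from h import *
s=log()
c=cap("scene"); crop(c,258,168,318,218,13,'s_15.png')
```

```text
t 17.85 pos [0.5957 0.0831 0.1458] q [-11.78  25.31  -6.93 -59.81 -71.45  26.69] F [ 0.  -1.2 -0.2] gap 0.045332079372795785
[[-0.13, -0.975, 0.182], [-0.558, 0.223, 0.799], [-0.82, 0.003, -0.573]]
```

View pics/s_15.png

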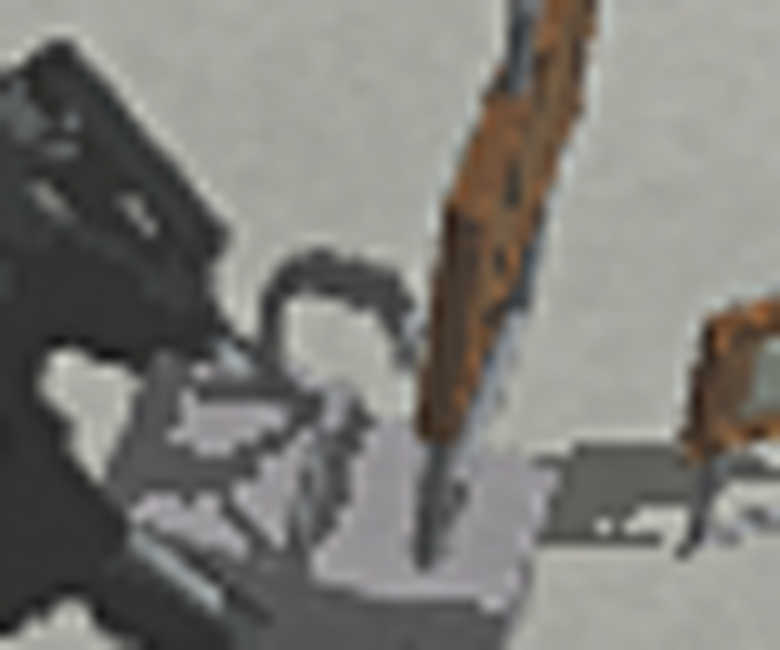

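arm_command:
  targets:
    - {"jaw": 30,"delta_pos": [1,3,0],"rot": [0,0,0]}
    - {"jaw": 30,"delta_pos": [1,5,-0.5],"rot": [0,0,0]}
    - {"jaw": 30,"delta_pos": [1.5,5,-0.5],"rot": [0,0,0]}
    - {"jaw": 30,"delta_pos": [1.5,5,0],"rot": [0,0,0]}
    - {"jaw": 30,"delta_pos": [1,5,0],"rot": [0,0,0]}
    - {"jaw": 30,"delta_pos": [1,3,0],"rot": [0,0,0]}
    - {"jaw": 30,"delta_pos": [0,1,0],"rot": [0,0,0]}
    - {"jaw": 30,"delta_pos": [0,0,0],"rot": [0,0,0]}

```text
t: 18.57
position: [0.6027, 0.109, 0.1447]
orientation: [[-0.131, -0.975, 0.182], [-0.558, 0.224, 0.799], [-0.819, 0.003, -0.573]]
ft_force: [0.3, 0.9, -1.2]
finger_gap: 0.0451
```

Run:
```python
from h import *
s=log()
c=cap("scene"); crop(c,258,168,318,218,13,'s_16.png')
t=cap("top"); crop(t,200,145,260,195,12,'t_16.png')
```

```text
t 18.5667 pos [0.6027 0.109  0.1447] q [ -9.32  25.19  -7.09 -60.77 -69.58  25.6 ] F [ 0.3  0.9 -1.2] gap 0.04505490036332216
[[-0.131, -0.975, 0.182], [-0.558, 0.224, 0.799], [-0.819, 0.003, -0.573]]
```

View pics/s_16.png

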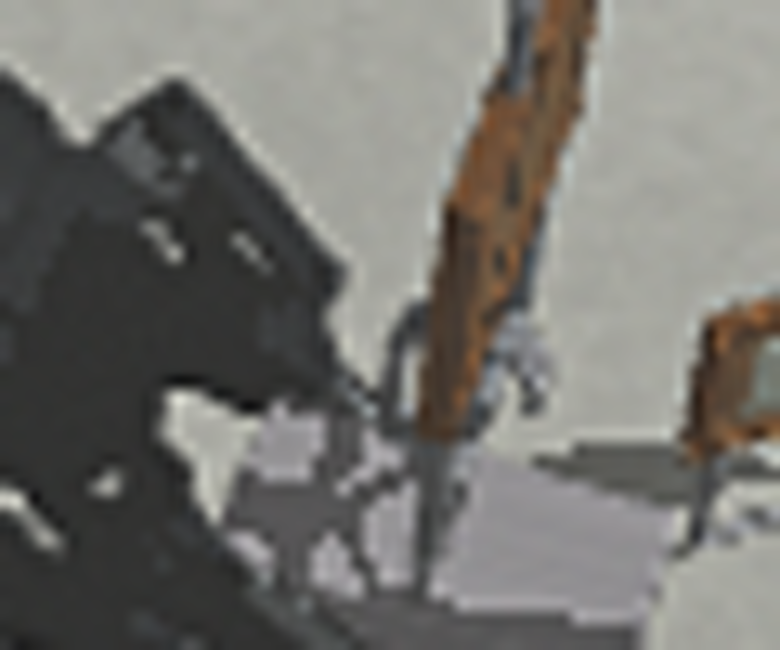

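View pics/t_16.png

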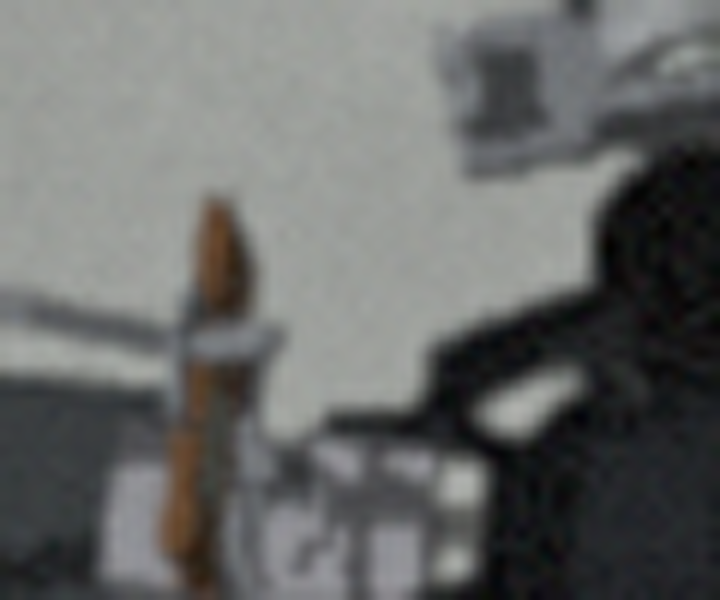

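arm_command:
  targets:
    - {"jaw": 30,"delta_pos": [0.7,3,0],"rot": [0,0,0]}
    - {"jaw": 30,"delta_pos": [0,0,-3],"rot": [0,0,0]}
    - {"jaw": 30,"delta_pos": [0,0,-5],"rot": [0,0,0]}
    - {"jaw": 30,"delta_pos": [0,0,-5],"rot": [0,0,0]}
    - {"jaw": 30,"delta_pos": [0,0,-4],"rot": [0,0,0]}
    - {"jaw": 30,"delta_pos": [0,0,-3],"rot": [0,0,0]}
    - {"jaw": 30,"delta_pos": [0,0,-1],"rot": [0,0,0]}
    - {"jaw": 30,"delta_pos": [0,0,0],"rot": [0,0,0]}

```text
t: 19.33
position: [0.6033, 0.1115, 0.1231]
orientation: [[-0.132, -0.974, 0.182], [-0.558, 0.225, 0.799], [-0.819, 0.004, -0.573]]
ft_force: [-0.1, 0.3, -0.8]
finger_gap: 0.045
```

Run:
```python
from h import *
s=log()
c=cap("scene"); crop(c,258,168,318,218,13,'s_17.png')
```

```text
t 19.3333 pos [0.6033 0.1115 0.1231] q [ -9.29  27.01  -7.63 -61.57 -68.42  27.73] F [-0.1  0.3 -0.8] gap 0.04502600964181128
[[-0.132, -0.974, 0.182], [-0.558, 0.225, 0.799], [-0.819, 0.004, -0.573]]
```

View pics/s_17.png

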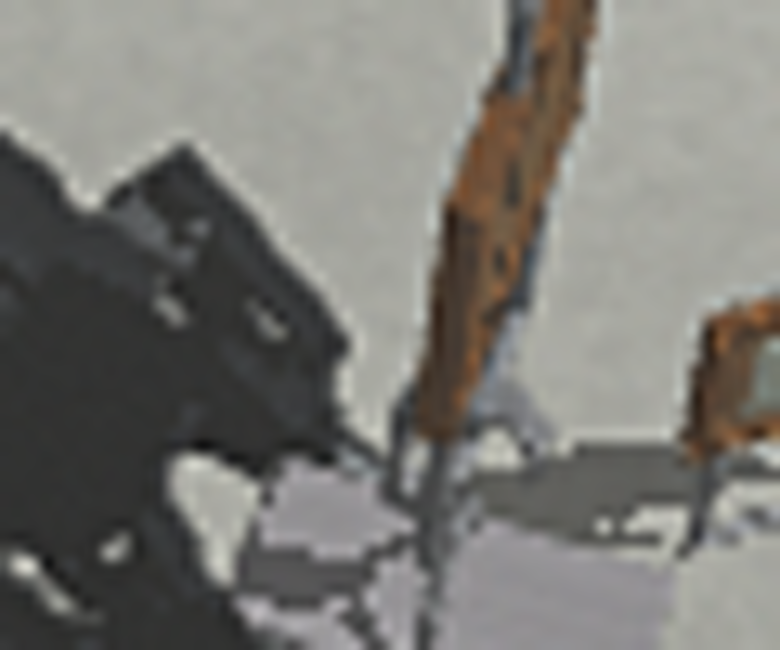

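arm_command:
  targets:
    - {"jaw": 30,"delta_pos": [0,0,-1],"rot": [0,0,0]}
    - {"jaw": 30,"delta_pos": [0,0,-1],"rot": [0,0,0]}
    - {"jaw": 30,"delta_pos": [0,0,-1],"rot": [0,0,0]}
    - {"jaw": 30,"delta_pos": [0,0,-1],"rot": [0,0,0]}
    - {"jaw": 30,"delta_pos": [0,0,-0.5],"rot": [0,0,0]}
    - {"jaw": 30,"delta_pos": [0,0,0],"rot": [0,0,0]}
    - {"jaw": 30,"delta_pos": [0,0,0],"rot": [0,0,0]}
    - {"jaw": 30,"delta_pos": [0,0,0],"rot": [0,0,0]}

```text
t: 20.05
position: [0.6035, 0.1116, 0.1193]
orientation: [[-0.131, -0.974, 0.183], [-0.558, 0.225, 0.799], [-0.819, 0.003, -0.573]]
ft_force: [-0.4, 0.6, -0.9]
finger_gap: 0.0454
```

Run:
```python
from h import *
s=log()
c=cap("scene"); crop(c,258,168,318,218,13,'s_18.png')
```

```text
t 20.05 pos [0.6035 0.1116 0.1193] q [ -9.32  27.34  -7.71 -61.72 -68.23  28.2 ] F [-0.4  0.6 -0.9] gap 0.04544694659951434
[[-0.131, -0.974, 0.183], [-0.558, 0.225, 0.799], [-0.819, 0.003, -0.573]]
```

View pics/s_18.png

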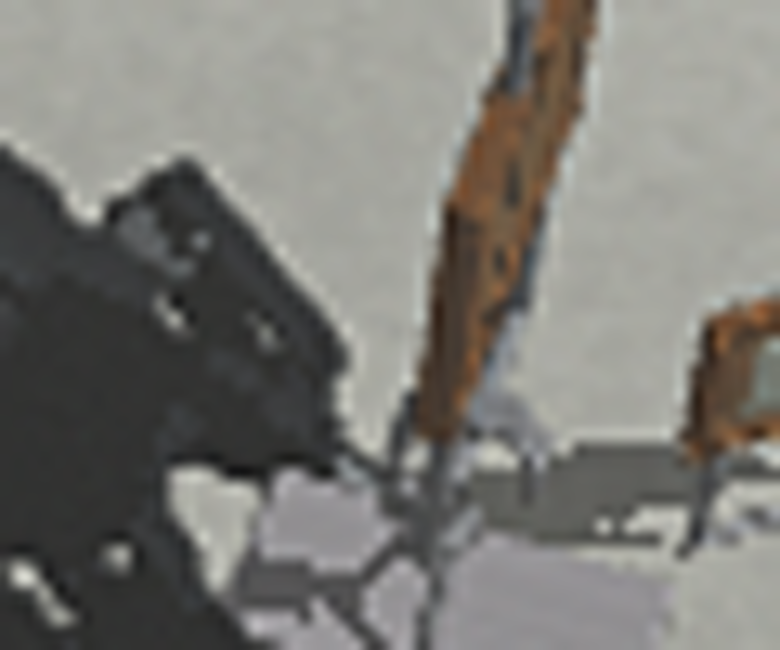

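arm_command:
  targets:
    - {"jaw": 30,"delta_pos": [0,0,-0.6],"rot": [0,0,0]}
    - {"jaw": 30,"delta_pos": [0,0,-0.6],"rot": [0,0,0]}
    - {"jaw": 30,"delta_pos": [0,0,-0.6],"rot": [0,0,0]}
    - {"jaw": 30,"delta_pos": [0,0,-0.6],"rot": [0,0,0]}
    - {"jaw": 30,"delta_pos": [0,0,0],"rot": [0,0,0]}
    - {"jaw": 30,"delta_pos": [0,0,0],"rot": [0,0,0]}
    - {"jaw": 30,"delta_pos": [0,0,0],"rot": [0,0,0]}
    - {"jaw": 30,"delta_pos": [0,0,0],"rot": [0,0,0]}

```text
t: 20.77
position: [0.604, 0.1119, 0.1179]
orientation: [[-0.13, -0.974, 0.184], [-0.557, 0.225, 0.799], [-0.82, 0.001, -0.572]]
ft_force: [1.4, -0.1, 5.6]
finger_gap: 0.0451
```

Run:
```python
from h import *
s=log(); print(s["wrist_torque"])
```

```text
t 20.7667 pos [0.604  0.1119 0.1179] q [ -9.35  27.51  -7.71 -61.86 -68.17  28.46] F [ 1.4 -0.1  5.6] gap 0.04508147846833805
[[-0.13, -0.974, 0.184], [-0.557, 0.225, 0.799], [-0.82, 0.001, -0.572]]
[-0.9028  0.1642 -0.0166]
```

arm_command:
  targets:
    - {"jaw": 30,"delta_pos": [0,0,0.5],"rot": [0,0,0]}
    - {"jaw": 30,"delta_pos": [0,0,0.5],"rot": [0,0,0]}
    - {"jaw": 30,"delta_pos": [0,0,0],"rot": [0,0,0]}
    - {"jaw": 54,"delta_pos": [0,0,0],"rot": [0,0,0]}
    - {"jaw": 60,"delta_pos": [0,0,0],"rot": [0,0,0]}
    - {"jaw": 70,"delta_pos": [0,0,0],"rot": [0,0,0]}
    - {"jaw": 85,"delta_pos": [0,0,0],"rot": [0,0,0]}
    - {"jaw": 90,"delta_pos": [0,0,0],"rot": [0,0,0]}

```text
t: 21.43
position: [0.6033, 0.1116, 0.1175]
orientation: [[-0.131, -0.974, 0.182], [-0.558, 0.225, 0.799], [-0.819, 0.003, -0.573]]
ft_force: [0.1, -0.7, 0.2]
finger_gap: 0.0768
```

Run:
```python
from h import *
s=log()
c=cap("scene"); crop(c,240,150,320,225,9,'s_19.png')
```

```text
t 21.4333 pos [0.6033 0.1116 0.1175] q [ -9.34  27.49  -7.75 -61.76 -68.16  28.35] F [ 0.1 -0.7  0.2] gap 0.07678777090301334
[[-0.131, -0.974, 0.182], [-0.558, 0.225, 0.799], [-0.819, 0.003, -0.573]]
```

View pics/s_19.png

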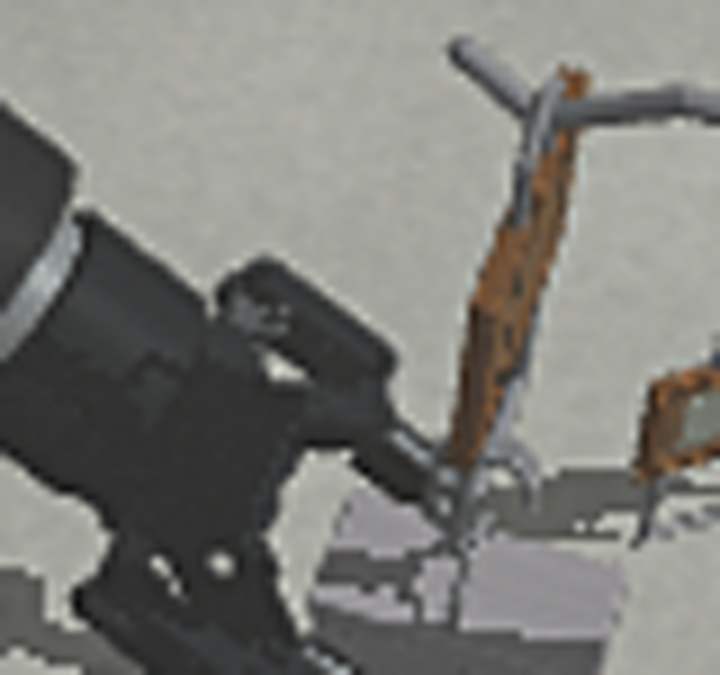

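arm_command:
  targets:
    - {"jaw": 90,"delta_pos": [-1,-4,3],"rot": [0,0,0]}
    - {"jaw": 90,"delta_pos": [-1.8,-8,5.7],"rot": [0,0,0]}
    - {"jaw": 90,"delta_pos": [-2.7,-12,8.6],"rot": [0,0,0]}
    - {"jaw": 90,"delta_pos": [-2.7,-12,8.6],"rot": [0,0,0]}
    - {"jaw": 90,"delta_pos": [-2.7,-12,8.6],"rot": [0,0,0]}
    - {"jaw": 90,"delta_pos": [-2.7,-12,8.6],"rot": [0,0,0]}
    - {"jaw": 90,"delta_pos": [-2.7,-12,8.6],"rot": [0,0,0]}
    - {"jaw": 90,"delta_pos": [-2.7,-12,8.6],"rot": [0,0,0]}

```text
t: 22.15
position: [0.5842, 0.026, 0.1793]
orientation: [[-0.131, -0.974, 0.184], [-0.558, 0.225, 0.798], [-0.819, 0.002, -0.573]]
ft_force: [-0.3, 0.2, -0.8]
finger_gap: 0.0767
```

Run:
```python
from h import *
s=log()
c=cap("scene"); crop(c,220,130,330,235,6,'s_20.png')
t=cap("top"); crop(t,195,140,275,205,9,'t_20.png')
```

```text
t 22.15 pos [0.5842 0.026  0.1793] q [-16.84  23.53  -4.8  -56.99 -77.11  25.59] F [-0.3  0.2 -0.8] gap 0.07666973848832118
[[-0.131, -0.974, 0.184], [-0.558, 0.225, 0.798], [-0.819, 0.002, -0.573]]
```

View pics/s_20.png

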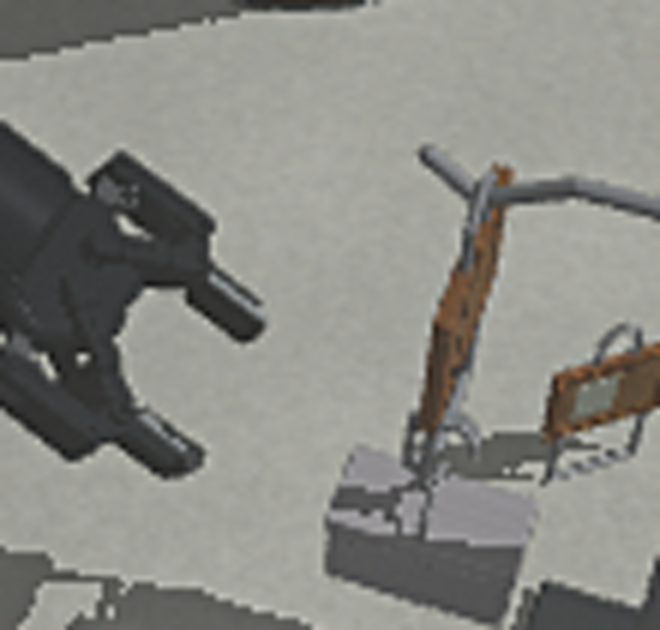

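View pics/t_20.png

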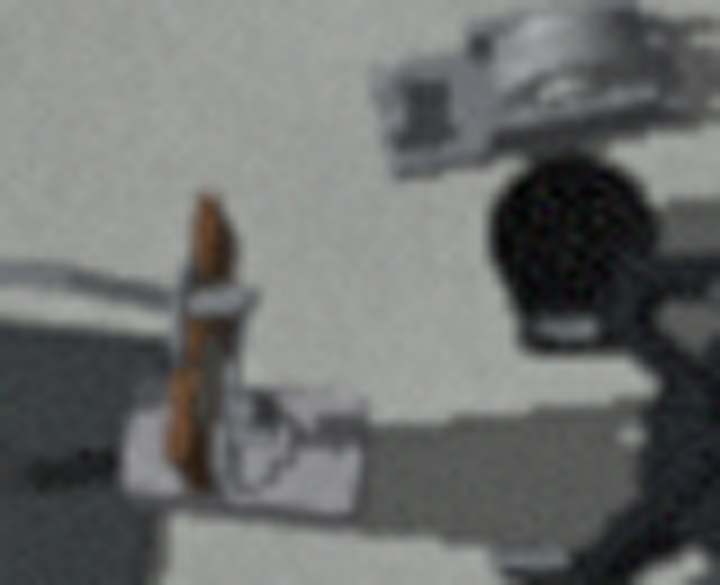

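arm_command:
  targets:
    - {"jaw": 90,"delta_pos": [-5,-15,15],"rot": [0,0,0]}
    - {"jaw": 90,"delta_pos": [-5,-15,15],"rot": [0,0,0]}
    - {"jaw": 90,"delta_pos": [-5,-15,15],"rot": [0,0,0]}
    - {"jaw": 90,"delta_pos": [-5,-15,15],"rot": [0,0,0]}
    - {"jaw": 90,"delta_pos": [-5,-15,10],"rot": [0,0,0]}
    - {"jaw": 90,"delta_pos": [0,0,0],"rot": [0,0,0]}
    - {"jaw": 90,"delta_pos": [0,0,0],"rot": [0,0,0]}
    - {"jaw": 90,"delta_pos": [0,0,0],"rot": [0,0,0]}

```text
t: 22.92
position: [0.5593, -0.047, 0.2478]
orientation: [[-0.132, -0.974, 0.183], [-0.557, 0.225, 0.799], [-0.82, 0.003, -0.573]]
ft_force: [-0.0, 0.4, 0.1]
finger_gap: 0.0769
```

Run:
```python
from h import *
log()
fr=[cap("scene")["img"][165:235,265:325].astype(float) for _ in range(12)]
print([np.abs(f-fr[0]).mean().round(2) for f in fr],[np.percentile(np.abs(f-fr[0]),99) for f in fr])
np.save("fr.npy",fr[-1])
```

```text
t 22.9167 pos [ 0.5593 -0.047   0.2478] q [-23.61  20.09  -0.34 -53.78 -86.74  22.51] F [-0.   0.4  0.1] gap 0.0769084634769305
[[-0.132, -0.974, 0.183], [-0.557, 0.225, 0.799], [-0.82, 0.003, -0.573]]
[np.float64(0.0), np.float64(0.58), np.float64(0.57), np.float64(0.58), np.float64(0.58), np.float64(0.58), np.float64(0.57), np.float64(0.58), np.float64(0.58), np.float64(0.59), np.float64(0.57), np.float64(0.57)] [np.float64(0.0), np.float64(2.0), np.float64(2.0), np.float64(2.0), np.float64(2.0), np.float64(2.0), np.float64(2.0), np.float64(2.0), np.float64(2.0), np.float64(2.0), np.float64(2.0), np.float64(2.0)]
```

arm_command:
  targets:
    - {"jaw": 90,"delta_pos": [0,0,0],"rot": [0,0,0]}
    - {"jaw": 90,"delta_pos": [0,0,0],"rot": [0,0,0]}
    - {"jaw": 90,"delta_pos": [0,0,0],"rot": [0,0,0]}
    - {"jaw": 90,"delta_pos": [0,0,0],"rot": [0,0,0]}
    - {"jaw": 90,"delta_pos": [0,0,0],"rot": [0,0,0]}
    - {"jaw": 90,"delta_pos": [0,0,0],"rot": [0,0,0]}
    - {"jaw": 90,"delta_pos": [0,0,0],"rot": [0,0,0]}
    - {"jaw": 90,"delta_pos": [0,0,0],"rot": [0,0,0]}

```text
t: 24.18
position: [0.5594, -0.0474, 0.2481]
orientation: [[-0.131, -0.974, 0.183], [-0.558, 0.225, 0.799], [-0.819, 0.003, -0.573]]
ft_force: [0.1, 0.4, 0.1]
finger_gap: 0.077
```

arm_command:
  targets:
    - {"jaw": 90,"delta_pos": [0,0,0],"rot": [0,0,0]}
    - {"jaw": 90,"delta_pos": [0,0,0],"rot": [0,0,0]}
    - {"jaw": 90,"delta_pos": [0,0,0],"rot": [0,0,0]}
    - {"jaw": 90,"delta_pos": [0,0,0],"rot": [0,0,0]}
    - {"jaw": 90,"delta_pos": [0,0,0],"rot": [0,0,0]}
    - {"jaw": 90,"delta_pos": [0,0,0],"rot": [0,0,0]}
    - {"jaw": 90,"delta_pos": [0,0,0],"rot": [0,0,0]}
    - {"jaw": 90,"delta_pos": [0,0,0],"rot": [0,0,0]}

```text
t: 24.85
position: [0.5595, -0.0474, 0.2481]
orientation: [[-0.131, -0.974, 0.183], [-0.558, 0.225, 0.799], [-0.819, 0.003, -0.573]]
ft_force: [0.4, 0.0, 0.1]
finger_gap: 0.0768
```

Run:
```python
from h import *
log()
g=np.load("fr.npy")
fr=[cap("scene") for _ in range(12)]
F=[f["img"][165:235,265:325].astype(float) for f in fr]
print([np.abs(f-g).mean().round(2) for f in F],[np.percentile(np.abs(f-F[0]),99) for f in F])
cv2.imwrite("pics/fin_s.png",cv2.resize(fr[-1]["img"][:,:,::-1],(800,600),interpolation=cv2.INTER_CUBIC))
crop(fr[-1],265,150,325,235,8,"fin_c.png")
t=cap("top");cv2.imwrite("pics/fin_t.png",cv2.resize(t["img"][:,:,::-1],(800,600),interpolation=cv2.INTER_CUBIC))
```

```text
t 24.85 pos [ 0.5595 -0.0474  0.2481] q [-23.61  20.08  -0.29 -53.74 -86.76  22.51] F [0.4 0.  0.1] gap 0.07681927815824113
[[-0.131, -0.974, 0.183], [-0.558, 0.225, 0.799], [-0.819, 0.003, -0.573]]
[np.float64(0.59), np.float64(0.58), np.float64(0.58), np.float64(0.57), np.float64(0.58), np.float64(0.58), np.float64(0.58), np.float64(0.58), np.float64(0.57), np.float64(0.59), np.float64(0.58), np.float64(0.58)] [np.float64(0.0), np.float64(2.0), np.float64(2.0), np.float64(2.0), np.float64(2.0), np.float64(2.0), np.float64(2.0), np.float64(2.0), np.float64(2.0), np.float64(2.0), np.float64(2.0), np.float64(2.0)]
```

View pics/fin_s.png

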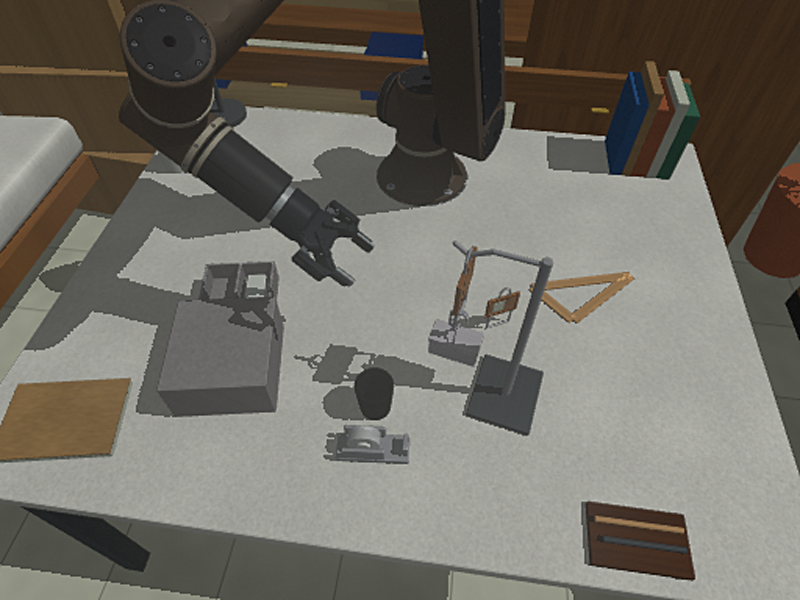

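View pics/fin_c.png

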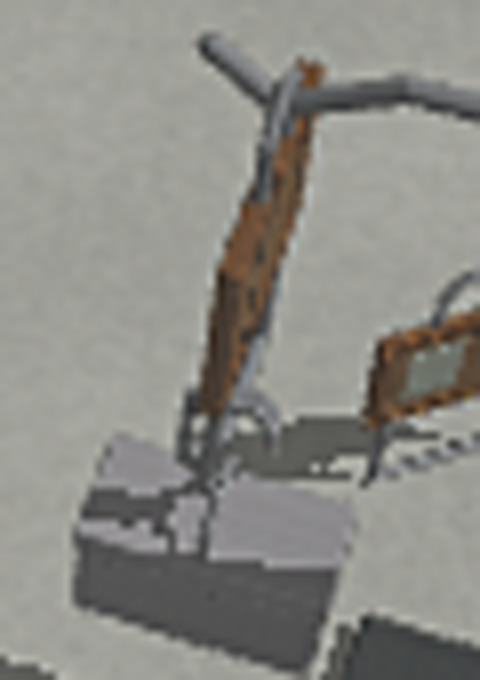

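View pics/fin_t.png

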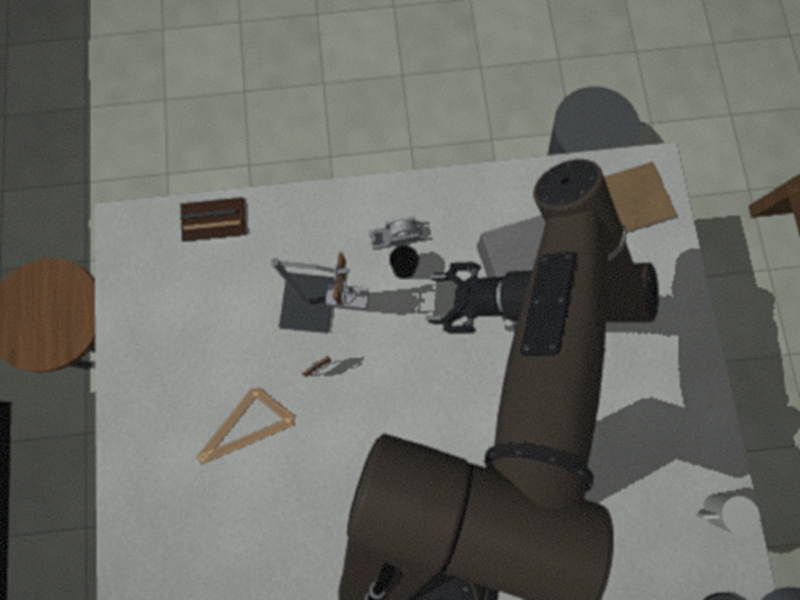

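```bash
python3 -c "
from bench import close_job
print(close_job())"
```

```text
the job is handed in; nothing more can be done
None
```

The tin now hangs by its hook on the lower bar of the larger memo tile's loop, and I handed the job in at about 25.5 s.

- **First part:** I pinched the hook's crown to lift the tin out of the tray. I stood it upright on the bare desk at about (0.50, 0.03) m, touching down with about 13 N, and let go.
- **Second part:** I took the tin again by its body, with the tool tilted 35° below level. I passed the hook tip through the loop and lowered the tin until the bar carried it, at about 6 N. Then I opened the jaws and drew back.

**Last checks:**
- **Stillness:** Camera frames taken over about 2 s differed only by image noise, so the tin and tile were still.
- **Tile:** It hangs on its stand, and the gripper was well clear of it.
- **Other things:** The set square, cup, dispenser, small look-alike tile and eraser looked unmoved in the final pictures, by eye only.
- **Small disagreement:** The two cameras placed the tin 2 to 4 mm apart, and before hanging the hook appeared up to about 5 mm farther forward than I had reckoned. I allowed for this when threading the hook.

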